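# Set up the clamping-kit box: lid off its hinges and onto the folding stand

## Robot

A 7-joint arm with a two-finger parallel gripper is mounted at the origin on the work surface. World frame = base frame: x ahead of the robot, y to its left, z up, the work surface at z = 0. Lengths are in m, angles in rad, forces in N, time in s.
With the tool pointing down it reaches from about 0.4 to 0.875 m from the base axis. Payload 19.3 kg.
Tool frame: the origin (TCP) lies at the very end of the fingers, on their centre line; the grasp point (between the pads) lies 19 mm behind it; x points along the fingers, y is the direction in which the jaws open and shut, and the axes are right-handed (so a half turn about x gives the same grasp; the last joint's range is limited). The gripper opens to 85 mm and grips with 20 to 120 N. Pads are 22 mm wide; open, the fingers measure 114 mm over their backs; the gripper's body (76 mm by 85 mm) begins 54 mm behind the grasp point. The pads swing forward as they close: fully open they stand 13 mm farther back than shut.
Start: joints at [1.074, 0.521, -0.036, 1.599, 0.021, 1.021, -0.113], TCP at [0.259, -0.569, 0.231] pointing down, gripper open.
Joint ranges: [-2.91, 2.91], [-0.3, 2.13], [-1.5, 1.42], [0.17, 2.43], [-1.26, 4.41], [0.16, 1.93], [-2.52, 2.52]. Speed limits (rad/s): [1.89, 1.89, 2.39, 2.39, 3.01, 3.01, 3.01].

## Interface

Orientations are given as [roll, pitch, yaw] about the fixed x, y, z axes, in that order (R = Rz(yaw) Ry(pitch) Rx(roll)).
In Python, from workcell import bot, grab_frame, job_done gives the robot as it stands.
- The arm moves only by the shell command python3 -m pendant 'ROWS' [OPENING] [FORCE]. ROWS is JSON, a list of rows, each a list of 4 numbers: the shift along the tool's x, y, z in mm, then the turn about the tool's x in degrees. A call has 1 to 12 rows; each row shifts and turns the commanded pose from where the row before left it, along the tool's axes as they then stand; what a row does not reach is not made up. A row lasts 1/8 s, in which the tool goes at most 62.5 mm and 10.7 degrees, less where a joint would pass 70% of its speed; a pose out of reach is approached as far as the arm can. A call is refused whole if a number of a shift passes 62.5 or a number of a turn 10.7, either way. A call with a gripper value outside its range is refused whole. OPENING is the opening, from -1 (shut) to 1 (fully open), set as the call begins (- or left out, the last holds). The fingers move at their own pace and stop on an object; FORCE is the grip in N (left out, the last holds). Time passes only in rows, so rows that do not move let the fingers close. It gives the time, the measured TCP pose, the force and the opening at its end, in the units of the state.
- bot.observe(): the state, without advancing time (a new reading comes with each control period).
- grab_frame(name): name is "scene" or "top"; returns a dict with "img" (400x640x3 uint8, red, green, blue), "fovy" (degrees; the focal length in pixels is half the picture's height over the tangent of half this angle, whatever the lens; pixels are square), "cx", "cy" (the principal point, pixels), "R" (3x3) and "t" (3): a world point X has camera coordinates R X + t. Camera axes: x right, y down, z forward; pixel columns grow to the right and rows downward; lengths in m; the calibration is good to about 2 mm. A picture is of the moment at which its call begins. There is no depth.
- job_done(): hands the job in, once; it reports no verdict.
The state is a dict: "clock": time; "qpos": joint angles; "qd": joint speeds; "joint_efforts": joint torques, N m; "position": TCP position; "tool_rot": TCP orientation; "force": force on the tool from outside, world axes, zero at the start; "moment": the same for the moment, N m; "grip_width": finger opening in m.
Only numpy, scipy, OpenCV 4.12 (cv2) and the standard library are available. Lean on these libraries where they do the work, as an engineer would, in place of code of your own. Each camera call takes 0.05 s, during which the arm holds its last target.

## Task

Set up the clamping-kit box for work: first snap the folding stand open, then raise the box's lid to upright on its hinges, lift it straight up off the hinge brackets, and stand it hinge edge down on the stand's seat, centred and square, leaning back against the open frame with its spanners facing the front. Do not drop or slam the lid, and leave the other things on the bench where they are.

Things in the scene. Friction and masses are not known exactly. Their poses are not given: they have to be found in the camera images.
- box: Grey sheet-steel kit box, screwed to the bench: 140 mm deep (its x) by 170 mm wide (its y), walls 3 mm, rim 95 mm high. Origin: middle of its underside, z up, x from its front (towards the robot, its yaw 0.1 to 0.5 rad) to its back, where the two hinge brackets stand.
- box_hinge (a point): Middle of the hinge axis, which runs along the box's y: 78 mm behind the box's middle, 100 mm above the bench. Two brackets, centred 102 mm either side of this point and 20 mm wide, have upright slots 12 mm wide, open at the top, in which the lid's pins simply lie; the slot walls rise 10 mm above the axis. Lifted upright by 15 mm or more, the pins are free.
- box_stop (a point): Middle of the line between the tops of the two lid stops: steel straps that rise from the brackets to 62 mm above the hinge axis behind the lid's rear corners, leaning back 8 degrees. The raised lid comes to rest on them about 8 to 10 degrees beyond upright and stays there; below upright it falls shut.
- lid: The box's loose lid: flat grey panel 10 mm thick, 180 mm wide (its y), 176 mm deep, about 0.55 kg. Origin: middle of the pin axis at mid-thickness, 4 mm from the hinge edge. Round 10 mm pins stick 21 mm out of its sides there. The panel runs 172 mm along its -x to the lip; z is its outer face (up when closed). Closed, its axes are the box's. Opening turns it about its +y: upright, -x is up and z points to the box's back.
- lid_lip (a point): Middle of the lid's free front edge, at mid-thickness, 172 mm from the pin axis. Closed, it is 100 mm above the bench and the lip overhangs the box's front face by 24 mm, free underneath.
- lid_inside (a point): Point on the lid's inner face in the middle of its three clipped spanners, 75 mm from the pin axis. They stick out up to 9 mm from the face, between 35 and 115 mm from the pin axis and within 70 mm of the middle; the 55 mm next to the lip is bare on both faces.
- stand: Folding steel stand, screwed to the bench. Origin: middle of its underside, z up; front towards the robot (-x, its yaw 0.1 to 0.5 rad). Base sheet 3 mm thick, from 45 mm before to 90 mm behind the origin, 136 mm wide. On it a seat with a ledge along its front, and behind the seat two cheeks 55 mm high, 66 mm either side of the middle, that hinge the frame.
- stand_hinge (a point): Middle of the frame's hinge axis, along the stand's y: 50 mm behind the stand's origin, 45 mm above the bench.
- stand_seat (a point): Middle of the flat seat for the lid's hinge edge: 30 mm above the bench, 19 mm in front of the hinge axis, 90 mm wide (the lid and its pins overhang it on both sides). The ledge along its front is 4 mm thick and rises 20 mm above the seat; its inner face lies 15 mm in front of this point. Nothing stands in the way behind, up to the frame.
- frame (a joint): Angle of the stand's frame: 0 folded, lying level towards the robot; 1.83 open, at its stop, leaning 15 degrees back from upright, away from the robot. Lifting the free bar opens it, turning about the stand's +y. A spring works over centre at about 1 rad: below, it pulls the frame flat; above, it snaps it open and holds it. Lifting the bar takes about 4 N.
- frame_bar (a point): Middle of the frame's free cross bar: round, 10 mm thick, 116 mm wide along the stand's y, 120 mm from the hinge axis. Two more such bars, 58 mm either side of the middle, join it to the hinge. Folded, it lies 45 mm above the bench, 25 mm in front of the base sheet, with free space beneath.
- t_bolt: Bystander: loose T-bolt standing on its head between box and stand, 65 mm high. Origin: under its middle.
- step_block: Bystander: dark stepped clamping block, 60 by 28 mm, 42 mm high, between box and stand. Origin: under its middle.
- paste_jar: Bystander: white jar, 72 mm across, 95 mm high, at the back. Origin: under its middle.
- brush_tin: Bystander: steel tin, 60 mm across, 100 mm high, with a brush in it that reaches 170 mm, at the back left. Origin: under its middle.
- spanner: Bystander: loose spanner, 190 mm, lying far left. Origin: under its middle.
- hammer: Bystander: hammer lying far left. Origin: under its middle.
Mind the look-alikes: they are no part of the job. What is shaped like the stand but orange or red is not meant.

How it is judged:
By the outcome, as a careful person would: the job done as asked, in the order asked, and still so for the second after the job is handed in, with the robot touching nothing.
It also fails if it takes over 67 s, if anything falls off the work surface, if the arm or the gripper's body presses on something with over 40 N, if the wrist force passes 120 N, or if a joint passes its speed limit or range.

## Working session

There is one attempt and no reset: what is moved stays moved. The work goes in short steps, Python scripts to look and compute and a shell command to move; the robot and the scene stay as the last step left them, time stands still between calls to the robot, and variables do not carry over. Pictures are saved under pics/ and viewed, and the job is handed in when it is done.

```bash
ls; mkdir -p pics; python3 - <<'E'
from workcell import bot, grab_frame
import cv2,json
for n in("scene","top"):
    f=grab_frame(n); cv2.imwrite(f"pics/{n}0.png",f["img"][:,:,::-1]); print(n,f["fovy"],f["cx"],f["cy"],f["R"],f["t"])
print(bot.observe())
E
```

```text
pics
scene 45.73776236378363 317.51791900146003 194.25604020362573 [[-0.24706418  0.96872391 -0.02309275]
 [ 0.53933749  0.11767607 -0.83382697]
 [-0.80503066 -0.21846357 -0.55154266]] [ 0.11976618 -0.20330439  1.77770543]
top 44.95362445828775 314.480427724988 202.33274809272157 [[-0.01855942 -0.99952437  0.0246287 ]
 [-0.99337699  0.01564042 -0.11383119]
 [ 0.11339184 -0.02657822 -0.99319479]] [0.02224122 0.57763828 1.30804747]
{'clock': 0.1, 'qpos': array([ 1.07382153,  0.52198047, -0.03635008,  1.59991629,  0.02121579,
        1.02109076, -0.11279193]), 'qd': array([-0.00065943, -0.00296679, -0.00125112, -0.00130447,  0.0003901 ,
        0.00125433, -0.00080891]), 'joint_efforts': array([ 6.36814439e-03, -9.28488064e+01,  1.98518828e+00, -3.70534444e+01,
        1.82372611e-02,  5.28798162e-03, -1.24399203e-04]), 'position': array([ 0.25857147, -0.56869149,  0.23077922]), 'tool_rot': array([-1.50000605,  1.56978697,  2.06838575]), 'force': array([-0.63951804,  0.21878292,  0.40790076]), 'moment': array([-1.56938695e-02,  3.67282734e-06, -4.34417764e-02]), 'grip_width': 0.08510724760068826}
```

View pics/scene0.png

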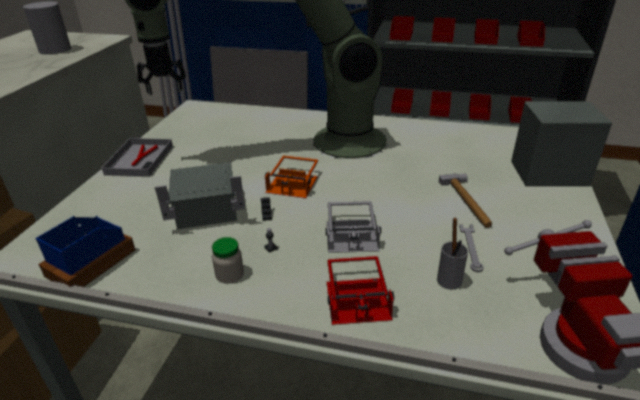

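View pics/top0.png

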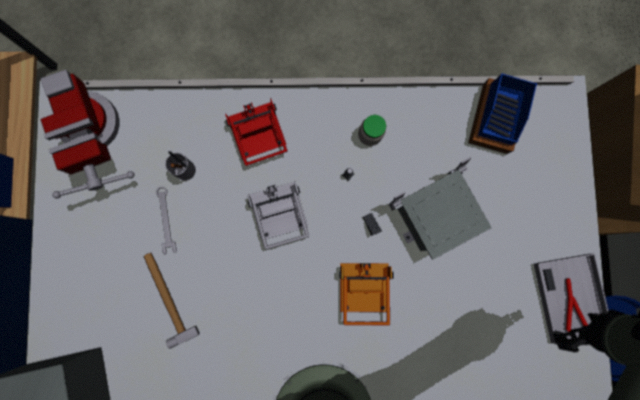

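The grey folded stand is at about (278,215) in top and (352,226) in scene. The orange one (365,293) and the red one (257,132) are look-alikes, since the job's stand is plain steel. I'll confirm this in an enlarged crop.

```bash
python3 - <<'E'
import cv2,numpy as np
t=cv2.imread("pics/top0.png"); s=cv2.imread("pics/scene0.png")
def crop(im,x0,y0,x1,y1,k): 
    c=cv2.resize(im[y0:y1,x0:x1],None,fx=k,fy=k,interpolation=cv2.INTER_CUBIC)
    c=np.clip(c.astype(float)*1.5,0,255).astype('uint8')
    for v in range((x0+9)//10*10,x1,10):
        cv2.putText(c,str(v),((v-x0)*k,8),0,.3,(0,0,255)); cv2.line(c,((v-x0)*k,10),((v-x0)*k,14),(0,0,255))
    for v in range((y0+9)//10*10,y1,10):
        cv2.putText(c,str(v),(0,(v-y0)*k+4),0,.3,(0,0,255))
    return c
cv2.imwrite("pics/c_st.png",crop(t,240,170,320,255,7))
cv2.imwrite("pics/c_bt.png",crop(t,380,150,500,270,5))
cv2.imwrite("pics/c_ss.png",crop(s,320,195,390,255,9))
cv2.imwrite("pics/c_bs.png",crop(s,150,155,290,255,5))
E
```

```text
(no output)
```

View pics/c_st.png

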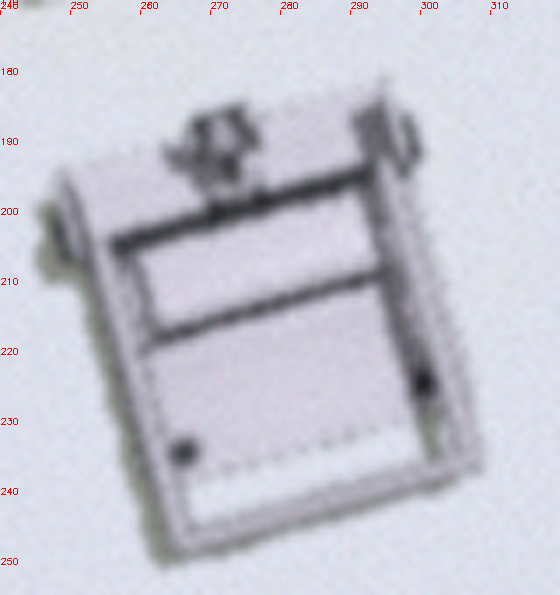

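View pics/c_bt.png

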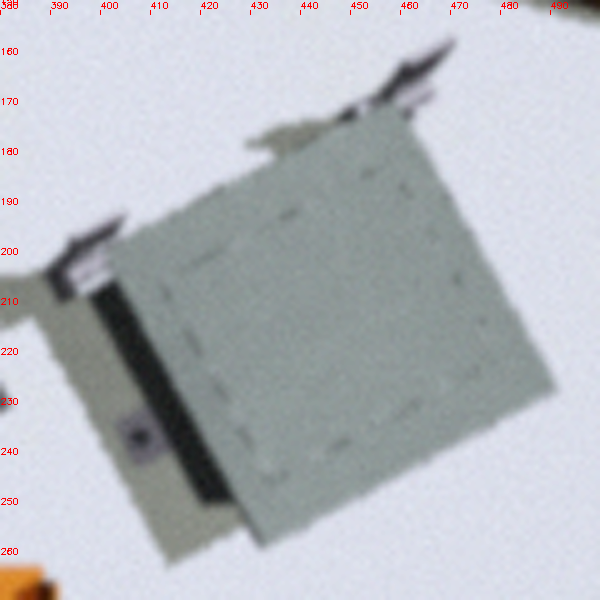

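View pics/c_ss.png

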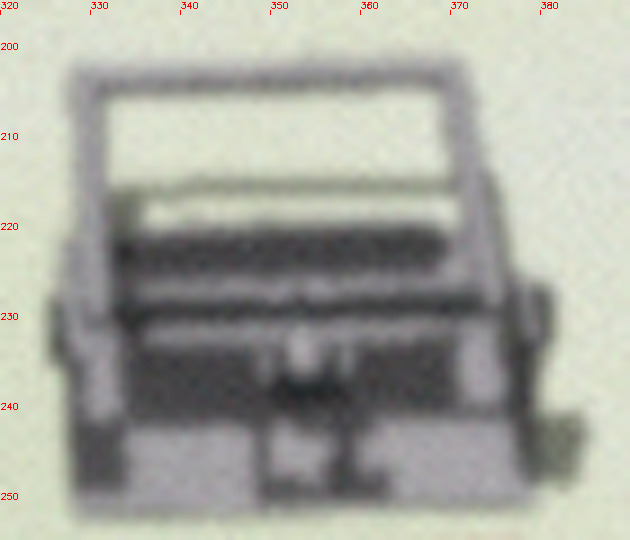

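View pics/c_bs.png

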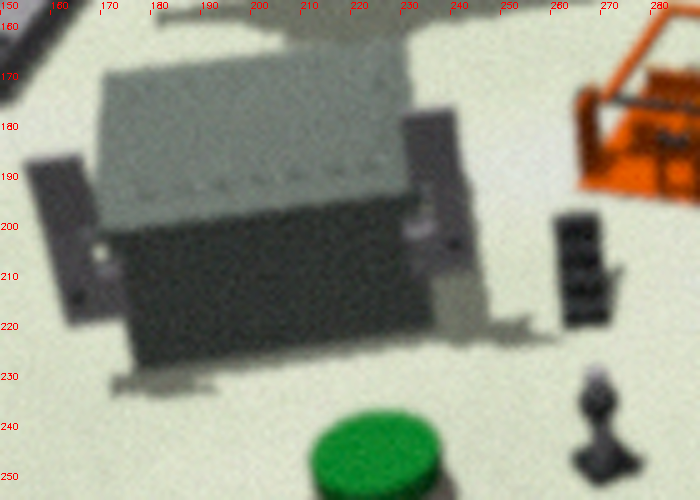

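The crops confirm the stand: grey steel, frame folded toward the robot, bar at about (263..307, 250..236) in top. The box lid's corners in top are about (433,260), (491,227), (461,171) and (402,198). Now turning these into positions.

```bash
cat > h.py <<'E'
import numpy as np, cv2
from workcell import bot, grab_frame
CAL={"scene":(45.73776236378363,317.51791900146003,194.25604020362573,[[-0.24706418,0.96872391,-0.02309275],[0.53933749,0.11767607,-0.83382697],[-0.80503066,-0.21846357,-0.55154266]],[0.11976618,-0.20330439,1.77770543]),
"top":(44.95362445828775,314.480427724988,202.33274809272157,[[-0.01855942,-0.99952437,0.0246287],[-0.99337699,0.01564042,-0.11383119],[0.11339184,-0.02657822,-0.99319479]],[0.02224122,0.57763828,1.30804747])}
def cast(n,uv,z):
    fy,cx,cy,R,t=CAL[n];R=np.array(R);t=np.array(t);f=200/np.tan(np.radians(fy/2))
    o=-R.T@t;d=R.T@np.array([(uv[0]-cx)/f,(uv[1]-cy)/f,1.]);return o+d*(z-o[2])/d[2]
def proj(n,X):
    fy,cx,cy,R,t=CAL[n];f=200/np.tan(np.radians(fy/2));p=np.array(R)@np.array(X,float)+np.array(t);return np.array([cx+f*p[0]/p[2],cy+f*p[1]/p[2]])
def pose():
    from scipy.spatial.transform import Rotation as Ro
    o=bot.observe();return o,Ro.from_euler('xyz',o['tool_rot']).as_matrix()
def crop(im,x0,y0,x1,y1,k,fn,g=1.5):
    c=cv2.resize(im[y0:y1,x0:x1],None,fx=k,fy=k,interpolation=cv2.INTER_CUBIC)
    c=np.clip(c.astype(float)*g,0,255).astype('uint8')[:,:,::-1].copy()
    for v in range((x0+9)//10*10,x1,10):
        cv2.putText(c,str(v),((v-x0)*k,8),0,.3,(0,0,255)); cv2.line(c,((v-x0)*k,10),((v-x0)*k,14),(0,0,255))
    for v in range((y0+9)//10*10,y1,10): cv2.putText(c,str(v),(0,(v-y0)*k+4),0,.3,(0,0,255))
    cv2.imwrite(fn,c)
E
python3 - <<'E'
from h import *
t=cv2.imread("pics/top0.png")
# lid mask
print("lid",t[215,440],"bg",t[120,320],"shadow",t[225,395],"stand",t[225,275],"frame",t[230,260])
P=[cast("top",p,.105) for p in [(433,260),(491.4,227),(461,171),(402,198)]]
for i in range(4): print(P[i].round(4),np.linalg.norm(P[i]-P[(i+1)%4]).round(4))
# mask lid: greenish
hsv=cv2.cvtColor(t,cv2.COLOR_BGR2HSV);print(hsv[215,440],hsv[225,395],hsv[120,320])
b=t.astype(int); m=((b.sum(2)>330)&(b.sum(2)<470)).astype('uint8')
n,l,st,c=cv2.connectedComponentsWithStats(cv2.morphologyEx(m,cv2.MORPH_OPEN,np.ones((5,5))))
k=l[215,440];print(st[k]);M=(l==k).astype('uint8')
ct=max(cv2.findContours(M,0,cv2.CHAIN_APPROX_NONE)[0],key=cv2.contourArea)
W=np.array([cast("top",p[0],.105)[:2] for p in ct])*1000
r=cv2.minAreaRect(W.astype('float32'));print(r)
pts=dict(bl=(263,250),br=(307,236.5),hl=(247.5,206),hr=(298.5,191))
for k,p in pts.items(): print(k,cast("top",p,.045).round(4),cast("top",p,.05).round(4))
print("bar scene", [cast("scene",p,.045).round(4) for p in [(328,202.5),(371.5,202.5)]])
print("base scene",[cast("scene",p,.003).round(4) for p in [(328,251.5),(378,251.5)]])
print("base top back",[cast("top",p,.003).round(4) for p in [(249,193),(294,182)]])
E
```

```text
lid [101 100  93] bg [160 151 150] shadow [84 87 85] stand [148 137 138] frame [115 108 108]
[ 0.4137 -0.2915  0.105 ] 0.1792
[ 0.497  -0.4502  0.105 ] 0.1671
[ 0.6475 -0.3775  0.105 ] 0.1753
[ 0.5775 -0.2168  0.105 ] 0.18
[ 94  20 101] [50  9 87] [117  16 160]
[     0      0    640    400 118154]
((593.4655151367188, -22.60894775390625), (1762.77783203125, 1074.2261962890625), 89.72645568847656)
bl [0.4487 0.1546 0.045 ] [0.4486 0.1542 0.05  ]
br [0.4832 0.0348 0.045 ] [0.4829 0.0348 0.05  ]
hl [0.5693 0.1962 0.045 ] [0.5688 0.1956 0.05  ]
hr [0.6086 0.0561 0.045 ] [0.6079 0.056  0.05  ]
bar scene [array([0.4833, 0.0317, 0.045 ]), array([0.4568, 0.1528, 0.045 ])]
base scene [array([0.6445, 0.0692, 0.003 ]), array([0.6157, 0.1964, 0.003 ])]
base top back [array([0.6108, 0.1965, 0.003 ]), array([0.6405, 0.0688, 0.003 ])]
```

```bash
cat >> h.py <<'E'
from scipy.ndimage import map_coordinates, gaussian_filter
def edge(im,p0,p1,w=4,sgn=None,lo=.1,hi=.9):
    """subpixel edge near segment p0-p1; returns refined end points, rms"""
    g=gaussian_filter(im.astype(float).mean(2),.7);p0=np.array(p0,float);p1=np.array(p1,float)
    d=p1-p0;L=np.linalg.norm(d);d/=L;n=np.array([-d[1],d[0]]);s=np.arange(-w,w+.01,.25);P=[]
    for a in np.linspace(lo*L,hi*L,40):
        q=p0+d*a+s[:,None]*n;v=np.gradient(map_coordinates(g,[q[:,1],q[:,0]],order=1))
        v=np.abs(v) if sgn is None else v*sgn
        i=v.argmax();P.append((a,s[i]))
    P=np.array(P);k=np.ones(len(P),bool)
    for _ in range(4):
        c=np.polyfit(P[k,0],P[k,1],1);r=P[:,1]-np.polyval(c,P[:,0]);k=np.abs(r)<max(.4,1.5*np.median(np.abs(r)))
    f=lambda a:p0+d*a+n*np.polyval(c,a)
    return f(0),f(L),r[k].std(),k.sum()
E
python3 - <<'E'
from h import *
t=cv2.imread("pics/top0.png"); s=cv2.imread("pics/scene0.png")
def show(nm,im,cam,a,b,z,w=4):
    A,B,r,n=edge(im,a,b,w);X,Y=cast(cam,A,z),cast(cam,B,z);d=Y-X
    print(nm,A.round(1),B.round(1),round(r,2),n,X.round(4),Y.round(4),"dir",np.arctan2(d[1],d[0]).round(3)); return X,Y
show("lid front",t,"top",(433,260),(491.4,227),.105)
show("lid right",t,"top",(491.4,227),(461,171),.105)
show("lid back",t,"top",(461,171),(402,198),.105)
show("lid left",t,"top",(402,198),(433,260),.105)
show("bar front",t,"top",(263,250),(307,236.5),.045,3)
show("bar left",t,"top",(264,250),(250,205),.045,3)
show("bar right",t,"top",(307,236),(298,200),.045,3)
show("base back",t,"top",(250,193),(293,182),.003,3)
show("base back sc",s,"scene",(329,251.5),(378,251.5),.003,3)
show("bar front sc",s,"scene",(328,202),(371,202),.045,3)
E
```

```text
lid front [432.6 259.3] [491.6 227.3] 0.17 38 [ 0.4155 -0.2906  0.105 ] [ 0.4962 -0.4506  0.105 ] dir -1.103
lid right [491.3 227. ] [460.  171.5] 0.17 39 [ 0.4969 -0.45    0.105 ] [ 0.6461 -0.3747  0.105 ] dir 0.467
lid back [459.1 166.7] [402.2 198.5] 0.26 25 [ 0.6591 -0.3729  0.105 ] [ 0.5762 -0.2174  0.105 ] dir 2.06
lid left [399.4 199.3] [432.7 260.1] 0.15 35 [ 0.5742 -0.2099  0.105 ] [ 0.4134 -0.2907  0.105 ] dir -2.676
bar front [263.4 251.4] [307.5 238.2] 0.2 39 [0.445  0.1535 0.045 ] [0.4784 0.0334 0.045 ] dir -1.299
bar left [261.4 250.8] [249.1 205.3] 0.19 35 [0.4466 0.1589 0.045 ] [0.5712 0.1919 0.045 ] dir 0.259
bar right [305.9 236.3] [295.  200.7] 0.2 30 [0.4838 0.0378 0.045 ] [0.5818 0.0661 0.045 ] dir 0.281
base back [250.1 193.4] [292.6 180.5] 0.45 22 [0.6097 0.1934 0.003 ] [0.6448 0.0726 0.003 ] dir -1.288
base back sc [329.  252.8] [378.  250.9] 0.22 24 [0.6491 0.0729 0.003 ] [0.6132 0.196  0.003 ] dir 1.854
bar front sc [328.  201.3] [371.  205.5] 0.29 24 [0.4773 0.0302 0.045 ] [0.4719 0.1537 0.045 ] dir 1.614
```

```bash
python3 - <<'E'
from h import *
t=cv2.imread("pics/top0.png"); s=cv2.imread("pics/scene0.png")
c,sn=np.cos(.272),np.sin(.272)
def L(nm,cam,im,a,b,z,w=2,sg=None):
    A,B,r,n=edge(im,a,b,w,sg);X,Y=cast(cam,A,z),cast(cam,B,z)
    l=lambda q:(round((q[0]*c+q[1]*sn)*1000,1),round((-q[0]*sn+q[1]*c)*1000,1));d=Y-X
    print(nm,A.round(1),B.round(1),round(r,2),n,l(X),l(Y),np.arctan2(d[1],d[0]).round(3))
for w in (1.5,2.5):
  L("bar inner",'top',t,(267.5,247),(302,236.5),.045,w)
  L("bar outer",'top',t,(264,250.5),(307.5,237.5),.045,w)
L("line1 front",'top',t,(261,206),(290,197),.045,2)
L("line1 back",'top',t,(258,203),(291,193),.045,2)
L("line2 front",'top',t,(263,220),(293,210),.05,2)
L("line2 back",'top',t,(263,217),(293,207),.05,2)
L("left cheek out",'top',t,(247,207),(246,201),.05,2)
L("scene bar out",'scene',s,(331,201.5),(368,201),.045,2)
L("scene bar in",'scene',s,(333,205),(368,204),.045,2)
L("scene base left",'scene',s,(328,251),(327,233),.003,2)
ux=np.array([c,sn]);uy=np.array([-sn,c])
for nm,dx,dy,z in [("hinge l",0,66,.045),("hinge r",0,-66,.045),("bar l",-120,58,.045),("bar r",-120,-58,.045),("ledge inner l",-34,45,.05),("ledge in r",-34,-45,.05),("base bl",40,68,.003),("base br",40,-68,.003),("base fl",-95,68,.003),("base fr",-95,-68,.003)]:
    X=np.append((.600+dx/1e3)*ux+(-.0305+dy/1e3)*uy,z);print(nm,proj("top",X).round(1),proj("scene",X).round(1))
o,R=pose();print(R.round(3))
E
```

```text
bar inner [267.8 248.1] [301.4 234.4] 0.27 21 (np.float64(475.0), np.float64(14.4)) (np.float64(484.5), np.float64(-83.2)) -1.202
bar outer [264.2 251.2] [307.7 238.2] 0.17 37 (np.float64(469.8), np.float64(26.1)) (np.float64(469.8), np.float64(-96.8)) -1.298
bar inner [268.2 249.4] [302.7 238.9] 0.0 30 (np.float64(471.3), np.float64(14.4)) (np.float64(471.8), np.float64(-83.3)) -1.293
bar outer [264.2 251.2] [307.7 238.2] 0.17 37 (np.float64(469.8), np.float64(26.1)) (np.float64(469.8), np.float64(-96.8)) -1.298
line1 front [260.7 205. ] [289.9 196.7] 0.16 40 (np.float64(593.4), np.float64(0.7)) (np.float64(592.8), np.float64(-82.4)) -1.307
line1 back [257.8 202.4] [291.  192.9] 0.18 35 (np.float64(602.5), np.float64(6.3)) (np.float64(602.1), np.float64(-88.1)) -1.303
line2 front [262.7 219.1] [293.1 210.2] 0.16 39 (np.float64(554.2), np.float64(5.8)) (np.float64(554.2), np.float64(-80.2)) -1.299
line2 back [262.8 216.4] [293.1 207.3] 0.17 30 (np.float64(561.3), np.float64(3.5)) (np.float64(561.6), np.float64(-82.5)) -1.295
left cheek out [244.6 207.4] [246.1 201. ] 0.21 31 (np.floa
[... 213 characters left out ...]
r in [333.  205.6] [368.  205.4] 0.14 32 (np.float64(490.1), np.float64(-85.8)) (np.float64(494.8), np.float64(13.1)) 1.796
scene base left [327.9 251. ] [325.7 233.1] 0.22 29 (np.float64(637.4), np.float64(-106.8)) (np.float64(561.3), np.float64(-109.7)) -2.831
hinge l [247.8 206.3] [381.  227.8]
hinge r [294.1 192.8] [331.  229.4]
bar l [262.7 247.7] [372.5 202.3]
bar r [303.7 235.5] [331.9 203.6]
ledge inner l [258.4 215.9] [371.6 218.9]
ledge in r [290.2 206.5] [338.2 220. ]
base bl [244.9 194.6] [382.9 249.9]
base br [291.1 181.2] [331.1 251.5]
base fl [258.  240.4] [376.5 219.2]
base fr [304.6 226.6] [328.9 220.7]
[[-0.     0.414 -0.91 ]
 [ 0.001 -0.91  -0.414]
 [-1.    -0.001  0.   ]]
```

```bash
cat > to.py <<'E'
# usage: to.py x y z yaw : remaining shift in tool axes (mm) and turn (deg)
import sys
from h import *
o,R=pose();x,y,z,w=map(float,sys.argv[1:5])
d=R.T@(np.array([x,y,z])-o['position'])*1000
yaw=np.arctan2(R[1,1],R[0,1]);t=(w-yaw+np.pi)%(2*np.pi)-np.pi
print("clock",round(o['clock'],2),"pos",o['position'].round(4),"yaw",round(yaw,4),"shift",d.round(1),"turn about tool x",round(-np.degrees(t),1),"q7",o['qpos'][6].round(2),"F",o['force'].round(1),"w",round(o['grip_width']*1000,1))
E
python3 -m pendant '[[0,0,0,-10],[0,0,0,-10],[0,0,0,-10],[0,0,0,-10],[0,0,0,-10],[0,0,0,-10],[0,0,0,-10],[0,0,0,-10],[0,0,0,-1]]' 0.3
python3 to.py .472 .0943 .12 .272
```

```text
clock: 1.23
position: [0.2584, -0.5689, 0.231]
tool_rot: [2.948, 1.57, 1.647]
force: [-0.8, 0.0, -0.2]
grip_width: 0.0554
clock 1.23 pos [ 0.2584 -0.5689  0.231 ] yaw 0.2694 shift [ 111.4  382.4 -582.3] turn about tool x -0.1 q7 1.14 F [-0.8  0.  -0.2] w 55.4
```

```bash
python3 -m pendant '[[0,27,-41,0],[0,27,-41,0],[0,27,-41,0],[0,27,-41,0],[0,27,-41,0],[0,27,-41,0],[0,27,-41,0],[5,27,-41,0],[10,27,-41,0],[15,27,-41,0],[20,27,-41,0],[20,27,-41,0]]'
python3 to.py .472 .0943 .12 .272
```

```text
clock: 2.72
position: [0.4403, -0.007, 0.1608]
tool_rot: [1.155, 1.57, -0.151]
force: [1.3, -1.1, -0.6]
grip_width: 0.0555
clock 2.73 pos [ 0.4403 -0.007   0.1608] yaw 0.2648 shift [ 40.8  57.1 -89.5] turn about tool x -0.4 q7 -0.18 F [ 1.3 -1.1 -0.6] w 55.5
```

```bash
python3 -m pendant '[[15,29,-45,-0.4],[25,28,-44,0],[0,0,0,0]]'
python3 - <<'E'
from h import *
f=grab_frame("top");crop(f["img"],235,150,335,260,5,"pics/a1.png")
f=grab_frame("scene");crop(f["img"],300,150,400,260,5,"pics/a2.png")
E
python3 to.py .472 .0943 .026 .272
```

```text
clock: 3.1
position: [0.4703, 0.0969, 0.1198]
tool_rot: [-2.519, 1.568, 2.472]
force: [-0.6, 0.1, 0.3]
grip_width: 0.0553
clock 3.2 pos [0.4704 0.0929 0.1209] yaw 0.275 shift [94.9  2.  -0.9] turn about tool x 0.2 q7 -0.44 F [-0.1 -1.4  0.2] w 55.5
```

View pics/a1.png

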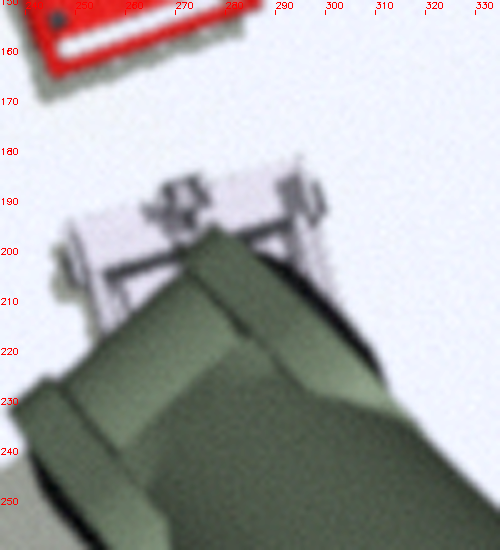

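View pics/a2.png

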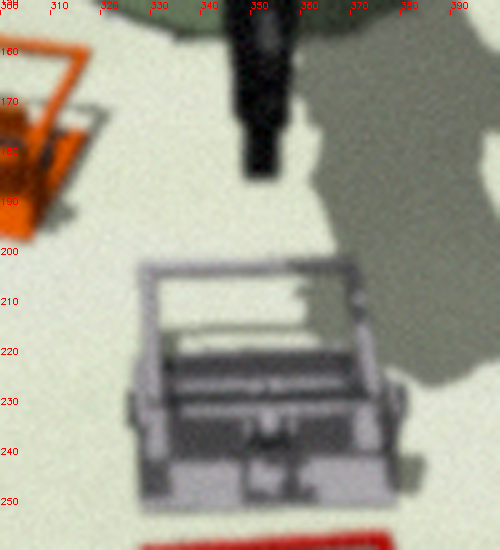

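The gripper is over the stand. In scene the fingertips are at about (351,185) and the frame bar spans u=328..371 at v≈203, so its middle is about (349.5,203.3).

```bash
python3 - <<'E'
from h import *
print(proj("scene",[.4704,.0929,.1209]),cast("scene",(349.7,203.5),.045),proj("scene",[.472,.0943,.045]))
E
python3 -m pendant '[[30,1,0,0],[30,1,0,0],[20,0,0,0],[15,0,0,0],[0,0,0,0]]'
python3 to.py .472 .0943 .026 .272;python3 - <<'E'
from h import *
f=grab_frame("scene");crop(f["img"],310,150,390,250,6,"pics/a3.png")
E
```

```text
[350.31573923 179.9884546 ] [0.47499507 0.09317337 0.045     ] [350.29064329 202.96526977]
clock: 3.82
position: [0.4725, 0.0924, 0.026]
tool_rot: [-1.237, 1.57, -2.532]
force: [0.7, -0.1, 1.0]
grip_width: 0.0557
clock 3.83 pos [0.4725 0.0924 0.026 ] yaw 0.275 shift [ 0.   0.1 -1.9] turn about tool x 0.2 q7 -0.58 F [ 0.7 -0.1  1. ] w 55.7
```

View pics/a3.png

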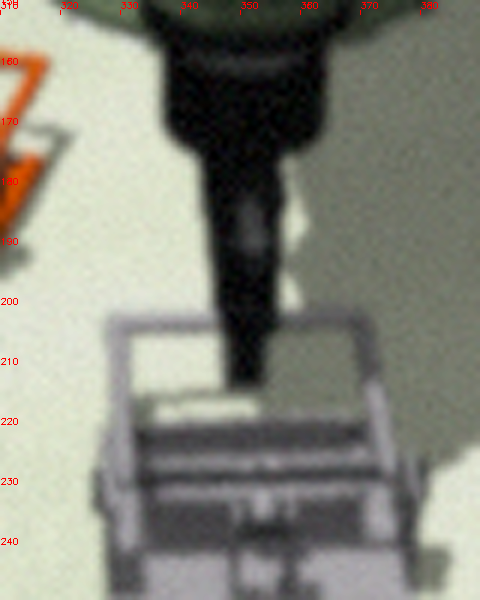

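The rear finger hangs behind the bar, in the frame opening at (350,212). Closing.

```bash
python3 -m pendant '[[0,0,0,0],[0,0,0,0],[0,0,0,0],[0,0,0,0],[0,0,0,0],[0,0,0,0]]' -1 25
python3 to.py .472 .0943 .026 .272
```

```text
clock: 4.62
position: [0.4707, 0.0924, 0.0264]
tool_rot: [-1.271, 1.567, -2.565]
force: [-13.9, -3.5, 13.8]
grip_width: 0.0087
clock 4.62 pos [0.4707 0.0924 0.0264] yaw 0.2765 shift [ 0.4  1.7 -1.5] turn about tool x 0.3 q7 -0.58 F [-13.9  -3.5  13.8] w 8.7
```

```bash
python3 -m pendant '[[-12,-1,0,0],[-11.8,1,0,0],[-11.7,3,0,0],[-11.2,4.1,0,0],[-10.8,5.2,0,0],[-10.3,6.3,0,0],[-9.5,7.2,0,0],[-8.8,8.2,0,0],[-7.9,9,0,0],[-7,9.8,0,0],[-5.9,10.4,0,0],[-4.9,10.9,0,0]]'
python3 to.py .472 .0943 .026 .272
```

```text
clock: 6.12
position: [0.5447, 0.1127, 0.1398]
tool_rot: [0.459, 1.569, -0.836]
force: [0.1, -8.3, 4.1]
grip_width: 0.009
clock 6.12 pos [0.5447 0.1127 0.1398] yaw 0.2758 shift [113.8 -75.1  -2.3] turn about tool x 0.2 q7 -0.4 F [ 0.1 -8.3  4.1] w 9.0
```

```bash
python3 -m pendant '[[-3.8,11.4,0,0],[-2.7,11.7,0,0],[-1.4,11.9,0,0],[0,12,0,0],[1,12,0,0],[2,11.8,0,0],[1,4,0,0],[0,0,0,0]]'
python3 to.py .472 .0943 .026 .272
```

```text
clock: 7.12
position: [0.6162, 0.1332, 0.1431]
tool_rot: [-0.446, 1.57, -1.741]
force: [-3.9, -6.0, 7.1]
grip_width: 0.009
clock 7.12 pos [0.6162 0.1332 0.1431] yaw 0.276 shift [ 117.1 -149.3   -2. ] turn about tool x 0.2 q7 -0.37 F [-3.9 -6.   7.1] w 9.0
```

```bash
python3 -m pendant '[[0,0,0,0],[0,0,0,0],[0,0,0,0],[-20,0,0,0],[-40,0,0,0],[-40,0,0,0],[-20,-50,10,0],[0,-50,30,0],[0,-50,40,0],[0,-30,50,0],[0,0,0,0]]' 0.3
python3 - <<'E'
from h import *
f=grab_frame("scene");crop(f["img"],300,150,400,260,5,"pics/b2.png");cv2.imwrite("pics/b2f.png",f["img"][:,:,::-1])
f=grab_frame("top");cv2.imwrite("pics/b1f.png",f["img"][:,:,::-1]);crop(f["img"],235,150,335,260,5,"pics/b1.png")
E
python3 to.py .456 -.371 .3 -1.1
```

```text
clock: 8.5
position: [0.4783, -0.0431, 0.2634]
tool_rot: [0.18, 1.568, -1.12]
force: [1.3, 0.3, -0.2]
grip_width: 0.0555
clock 8.6 pos [ 0.4795 -0.0391  0.2632] yaw 0.2757 shift [ -36.8 -112.9  312.9] turn about tool x 78.8 q7 0.03 F [ 0.8  0.5 -0.5] w 55.3
```

View pics/b2.png

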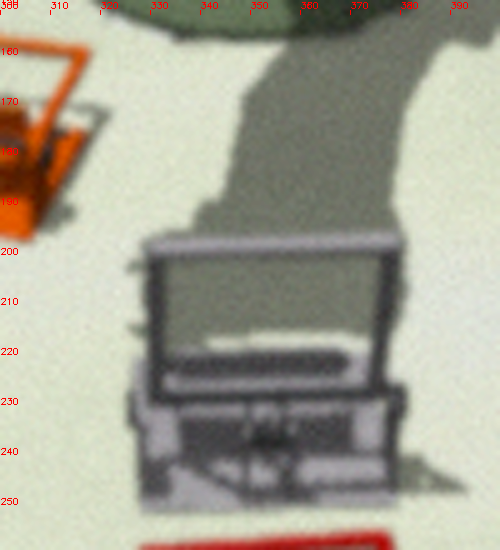

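View pics/b1.png

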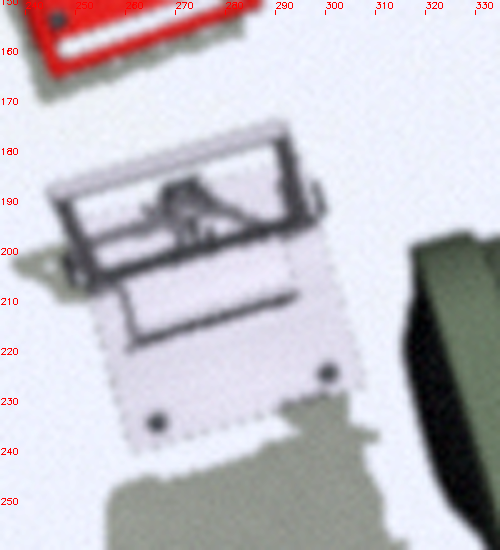

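The frame is open: top bar at (244..291, 188..176) in top and (329..379, 198) in scene. Now refining the stand's lateral position.

```bash
python3 - <<'E'
from h import *
c,sn=np.cos(.272),np.sin(.272)
def LL(cam,uv,z):
    q=cast(cam,uv,z);return (round((q[0]*c+q[1]*sn)*1000,1),round((-q[0]*sn+q[1]*c)*1000,1))
print("base fl,fr",LL("top",(260.3,240),.003),LL("top",(306,227),.003))
print("bar ends",LL("top",(243.2,188),.161),LL("top",(291.8,175.5),.161))
print("scene bar ends",LL("scene",(328.3,198),.161),LL("scene",(380,197.5),.161))
print("scene base bk",LL("scene",(328,251),.003),LL("scene",(378.5,251),.003))
print("ledge ends top",LL("top",(260.5,216.5),.05),LL("top",(293,207.5),.05))
t=cv2.imread("pics/b1f.png")
for nm,a,b,z in [("base left",(252,206),(260,239),.003),("base right",(298.5,200),(306,226),.003),("bar back",(244,186),(290,173),.161),("bar front",(246,190),(291,177),.161)]:
    A,B,r,n=edge(t,a,b,2.0);print(nm,LL("top",A,z),LL("top",B,z),round(r,2))
E
```

```text
base fl,fr (np.float64(504.4), np.float64(31.0)) (np.float64(502.8), np.float64(-102.1))
bar ends (np.float64(632.2), np.float64(24.8)) (np.float64(628.2), np.float64(-100.8))
scene bar ends (np.float64(623.3), np.float64(-103.4)) (np.float64(628.3), np.float64(23.5))
scene base bk (np.float64(637.4), np.float64(-106.5)) (np.float64(643.9), np.float64(25.3))
ledge ends top (np.float64(562.7), np.float64(9.6)) (np.float64(561.3), np.float64(-82.1))
base left (np.float64(603.3), np.float64(30.6)) (np.float64(507.3), np.float64(31.1)) 0.19
base right (np.float64(582.3), np.float64(-109.0)) (np.float64(505.5), np.float64(-108.5)) 0.09
bar back (np.float64(635.6), np.float64(21.5)) (np.float64(635.7), np.float64(-98.3)) 0.17
bar front (np.float64(623.4), np.float64(19.5)) (np.float64(622.5), np.float64(-97.8)) 0.17
```

```bash
python3 -m pendant '[[0,0,0,10],[0,0,0,10],[0,0,0,10],[0,0,0,10],[0,0,0,10],[0,0,0,10],[0,0,0,10],[0,0,0,9]]' 1
python3 to.py .4603 -.4687 .15 -1.104
```

```text
clock: 9.6
position: [0.4797, -0.0372, 0.2625]
tool_rot: [-2.708, 1.57, 0.899]
force: [-0.2, 0.2, 0.2]
grip_width: 0.0857
clock 9.6 pos [ 0.4797 -0.0372  0.2625] yaw -1.1047 shift [112.2 376.8 211.3] turn about tool x -0.0 q7 -1.27 F [-0.2  0.2  0.2] w 85.7
```

```bash
python3 -m pendant '[[0,47,26,0],[0,47,26,0],[0,47,26,0],[0,47,26,0],[0,47,26,0],[0,47,26,0],[0,47,26,0],[20,47,26,0],[40,0,0,0],[40,0,0,0],[12,0,0,0],[0,0,0,0]]'
python3 to.py .4603 -.4687 .07 -1.104
python3 - <<'E'
from h import *
f=grab_frame("top");crop(f["img"],380,150,540,300,4,"pics/d1.png")
f=grab_frame("scene");crop(f["img"],120,100,280,240,5,"pics/d2.png")
E
```

```text
clock: 11.1
position: [0.4645, -0.4678, 0.1504]
tool_rot: [-2.511, 1.57, 1.1]
force: [0.7, -0.5, 0.7]
grip_width: 0.0853
clock 11.1 pos [ 0.4645 -0.4678  0.1504] yaw -1.1008 shift [80.4 -1.1  4.2] turn about tool x 0.2 q7 -0.51 F [ 0.7 -0.5  0.7] w 85.3
```

View pics/d1.png

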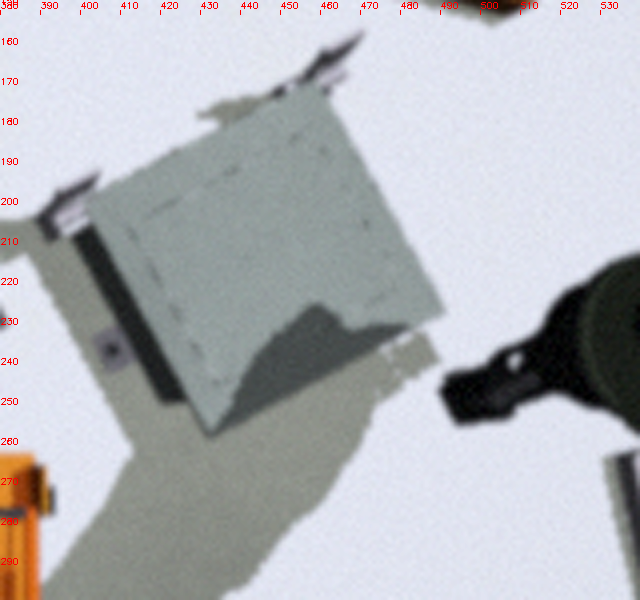

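View pics/d2.png

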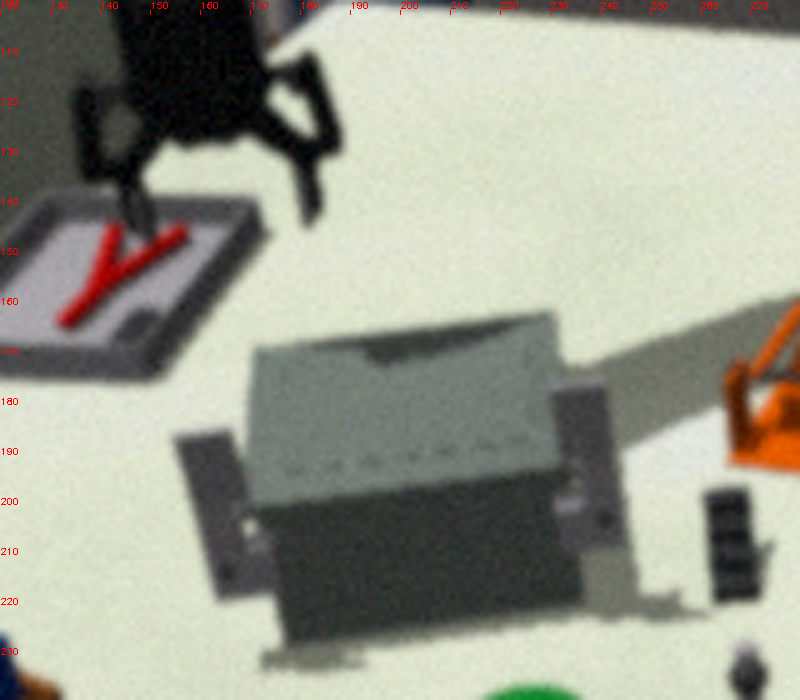

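```bash
python3 - <<'E'
from h import *
print([cast("top",p,.02).round(3) for p in [(530,262),(595,253),(545,345)]])
A=np.array([.4645-.4502*.05*1*0,-.4678,.163]);ux=np.array([.893,.45]);uy=np.array([-.45,.893])
for k in (50,-50): print(proj("top",np.append([.4645,-.4678]+uy*k/1e3,.163)).round(0),proj("scene",np.append([.4645,-.4678]+uy*k/1e3,.163)).round(0))
E
python3 -m pendant '[[30,0,0,0],[30,0,0,0],[20,0,0,0],[0,0,0,0]]'
python3 to.py .4603 -.4687 .07 -1.104
```

```text
[array([ 0.402, -0.587,  0.02 ]), array([ 0.424, -0.773,  0.02 ]), array([ 0.176, -0.612,  0.02 ])]
[491. 248.] [183. 144.]
[525. 229.] [149. 148.]
clock: 11.7
position: [0.4634, -0.4683, 0.0697]
tool_rot: [-1.232, 1.57, 2.379]
force: [0.1, -0.0, 1.2]
grip_width: 0.0852
clock 11.7 pos [ 0.4634 -0.4683  0.0697] yaw -1.102 shift [-0.3 -1.   3. ] turn about tool x 0.1 q7 -0.53 F [ 0.1 -0.   1.2] w 85.2
```

```bash
python3 -m pendant '[[0,0,-12,0],[0,0,-10,0],[0,0,-2,0],[0,0,-2,0],[0,0,0,0]]'
python3 to.py .4603 -.4687 .07 -1.104
```

```text
clock: 12.32
position: [0.4865, -0.4569, 0.0701]
tool_rot: [0.418, 1.571, -2.255]
force: [-0.8, 0.3, 0.6]
grip_width: 0.0855
clock 12.32 pos [ 0.4865 -0.4569  0.0701] yaw -1.1023 shift [ 0.1 -1.3 28.8] turn about tool x 0.1 q7 -0.56 F [-0.8  0.3  0.6] w 85.5
```

```bash
python3 -m pendant '[[0,0,-2,0],[0,0,-2,0],[0,0,0,0]]'; python3 -m pendant '[[0,0,-1.5,0],[0,0,0,0]]'
```

```text
clock: 12.7
position: [0.4877, -0.4563, 0.0699]
tool_rot: [-0.253, 1.567, -2.927]
force: [-12.8, -3.4, 6.5]
grip_width: 0.0853
clock: 12.95
position: [0.4878, -0.4562, 0.0699]
tool_rot: [-0.258, 1.565, -2.933]
force: [-19.2, -6.4, 8.5]
grip_width: 0.0852
```

```bash
python3 -m pendant '[[-3,0,0,0],[-3,0,0,0],[-4,0,-0.3,0],[0,0,0,0]]'; python3 - <<'E'
from h import *
f=grab_frame("scene");crop(f["img"],120,100,280,240,5,"pics/e2.png")
E
```

```text
clock: 13.45
position: [0.4879, -0.4559, 0.0794]
tool_rot: [-0.346, 1.565, -3.021]
force: [-16.8, -7.9, -0.4]
grip_width: 0.0855
```

View pics/e2.png

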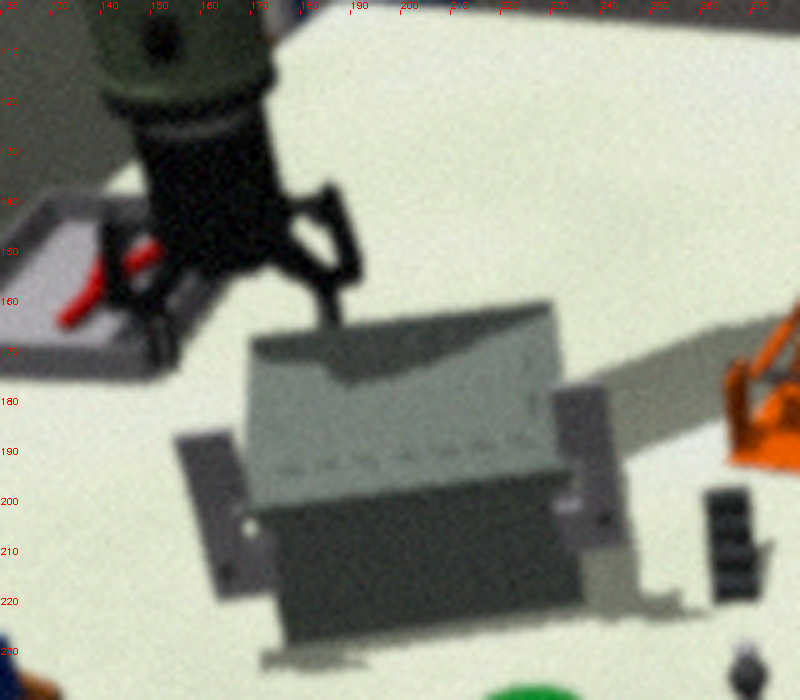

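```bash
python3 -m pendant '[[-10.6,0,-0.6,0],[-10.2,0,-1.3,0],[-10.1,0,-1.8,0],[-9.9,0,-2.5,0],[-9.8,0,-3,0],[-9.5,0,-3.7,0]]'; python3 - <<'E'
from h import *
f=grab_frame("scene");crop(f["img"],120,100,280,240,5,"pics/e3.png")
E
```

```text
clock: 14.25
position: [0.4995, -0.4497, 0.1398]
tool_rot: [-0.431, 1.565, -3.106]
force: [-19.3, -2.8, 5.5]
grip_width: 0.0852
```

View pics/e3.png

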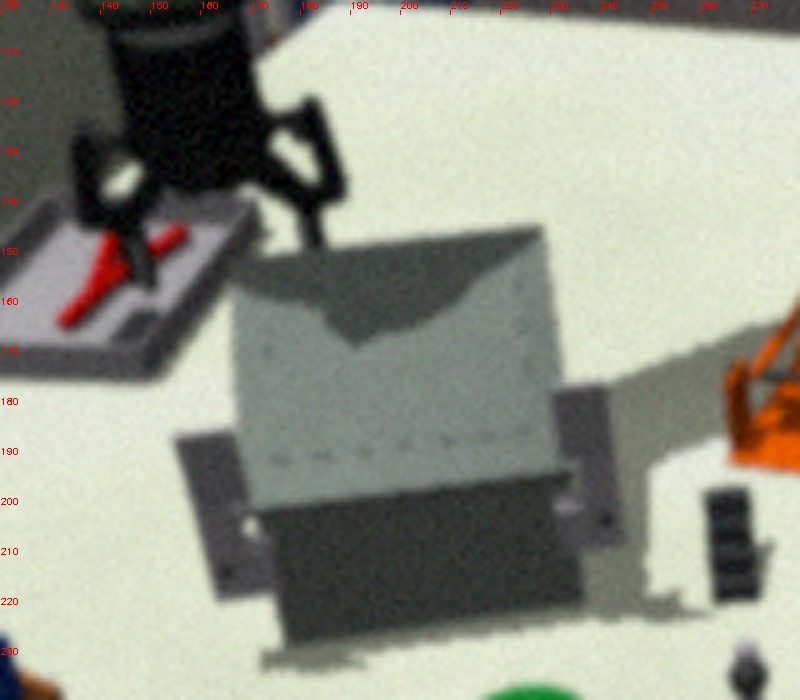

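The lid is rising with the finger; the lip edge is now at about (168,151)–(228,145) in scene. Continuing the arc.

```bash
python3 -m pendant '[[-9.3,0,-4.2,0],[-9,0,-4.8,0],[-8.7,0,-5.3,0],[-8.4,0,-5.8,0],[-7.9,0,-6.4,0],[-7.6,0,-6.8,0]]'; python3 - <<'E'
from h import *
f=grab_frame("scene");crop(f["img"],120,90,280,240,5,"pics/e4.png")
E
python3 to.py .46 -.46 .07 .467
```

```text
clock: 15.05
position: [0.531, -0.4349, 0.1917]
tool_rot: [0.028, 1.568, -2.646]
force: [-11.8, -3.5, 8.0]
grip_width: 0.0854
clock 15.1 pos [ 0.5327 -0.4341  0.1927] yaw -1.1029 shift [122.8  -9.8  76.4] turn about tool x -89.9 q7 -0.6 F [-8.4 -2.9  7.2] w 85.6
```

View pics/e4.png

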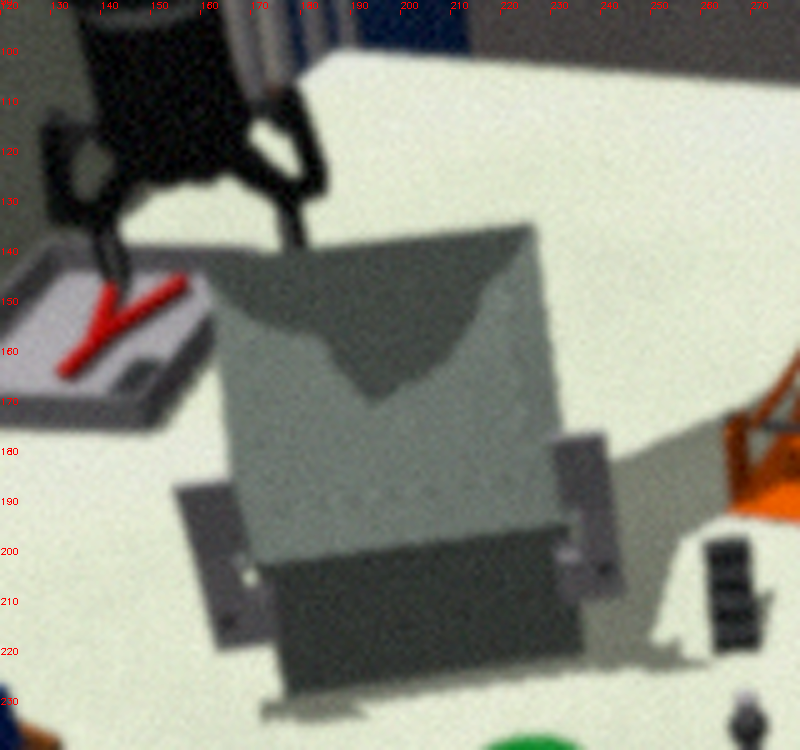

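```bash
python3 -m pendant '[[-6.1,0,-7.3,0],[-5.6,0,-7.7,0],[-5.2,0,-8.1,0],[-4.7,0,-8.4,0],[-4.1,0,-8.8,0],[0,0,0,0]]'; python3 - <<'E'
from h import *
f=grab_frame("scene");crop(f["img"],120,90,280,240,5,"pics/e5.png")
E
python3 to.py .46 -.46 .07 .467
```

```text
clock: 15.85
position: [0.57, -0.4143, 0.2168]
tool_rot: [2.984, 1.57, 0.312]
force: [-2.0, -1.0, 1.1]
grip_width: 0.0853
clock 15.9 pos [ 0.5693 -0.4147  0.2165] yaw -1.1016 shift [146.5  -9.  118. ] turn about tool x -89.9 q7 -0.64 F [-1.5 -0.5 -0.2] w 85.5
```

View pics/e5.png

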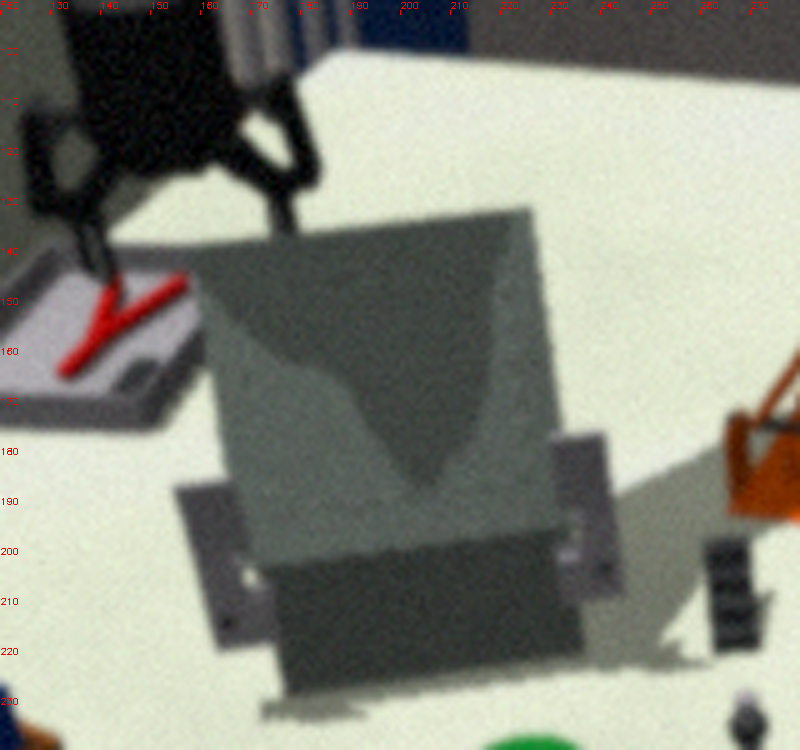

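```bash
python3 -m pendant '[[0,-0.8,-8.7,-10],[0,-0.8,-8.7,-10],[0,-0.8,-8.7,-10],[0,-0.8,-8.7,-10],[0,-0.8,-8.7,-10],[0,-0.8,-8.7,-10],[0,-0.8,-8.7,-10],[0,-0.8,-8.7,-10],[0,-0.8,-8.7,-10],[0,0,0,0]]'; python3 - <<'E'
from h import *
f=grab_frame("scene");crop(f["img"],120,90,280,240,5,"pics/e6.png")
f=grab_frame("top");crop(f["img"],380,130,540,280,4,"pics/e6t.png")
E
python3 to.py .46 -.46 .07 .467
```

```text
clock: 17.15
position: [0.5904, -0.3475, 0.2164]
tool_rot: [-3.14, 1.57, 2.04]
force: [-1.4, -0.5, -0.7]
grip_width: 0.0856
clock 17.25 pos [ 0.5906 -0.348   0.2165] yaw 0.4638 shift [ 146.5 -166.8   41.8] turn about tool x -0.2 q7 0.64 F [-1.1 -0.1 -0.4] w 85.9
```

View pics/e6.png

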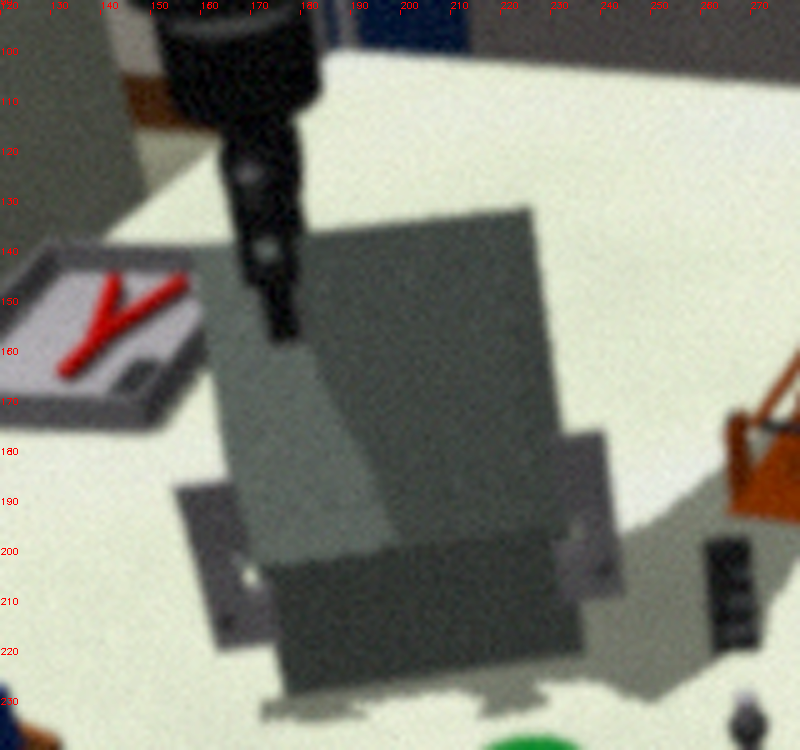

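View pics/e6t.png

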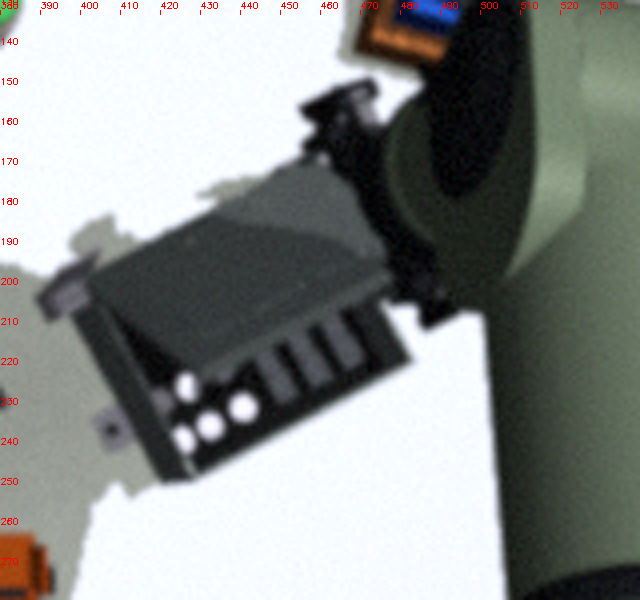

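```bash
python3 -m pendant '[[0,-3,0,0],[-2,-2,0,0],[-2,0,0,0],[-2,0,0,0],[-2,2,0,0],[-2,4,0,0],[-2,4,0,0],[-1,4,0,0]]' -0.25 30
python3 to.py .46 -.46 .07 .467;python3 - <<'E'
from h import *
f=grab_frame("scene");crop(f["img"],120,90,280,240,5,"pics/e7.png")
o,R=pose();p=o['position'];print("long",p[0]*.8929+p[1]*.4502,"lat",-p[0]*.4502+p[1]*.8929)
E
```

```text
clock: 18.25
position: [0.5992, -0.3433, 0.2299]
tool_rot: [1.327, 1.571, 0.225]
force: [-1.0, -0.5, 1.1]
grip_width: 0.032
clock 18.25 pos [ 0.5992 -0.3433  0.2299] yaw 0.4688 shift [ 159.8 -177.    41.2] turn about tool x 0.1 q7 0.64 F [-1.  -0.5  1.1] w 32.0
long 0.3810398746090695 lat -0.5761376691061196
```

View pics/e7.png

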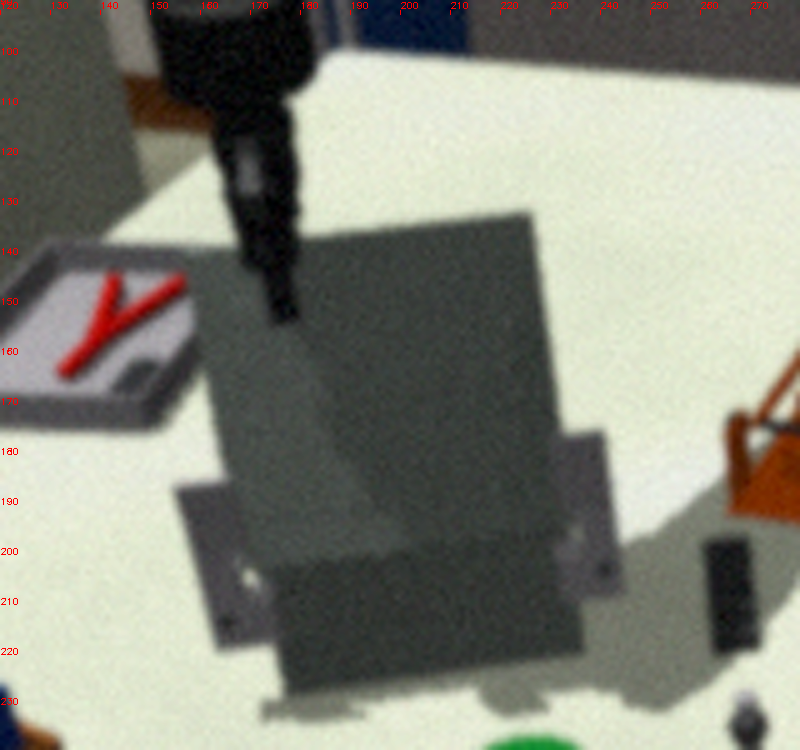

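```bash
python3 -m pendant '[[0,6,0,0],[0,6,0,0],[0,6,0,0],[0,6,0,0],[0,5,0,0],[0,2,-5,0],[0,0,-8,0],[0,0,-8,0],[0,0,-8,0],[0,0,-8,0],[0,0,-3.5,0],[0,0,0,0]]'
python3 - <<'E'
from h import *
f=grab_frame("scene");crop(f["img"],120,90,280,240,5,"pics/e8.png")
f=grab_frame("top");crop(f["img"],380,130,540,280,4,"pics/e8t.png")
o,R=pose();p=o['position'];print("long",p[0]*.8929+p[1]*.4502,"lat",-p[0]*.4502+p[1]*.8929,p,o['force'],o['clock'])
E
```

```text
clock: 19.8
position: [0.6081, -0.2933, 0.2298]
tool_rot: [0.125, 1.571, -0.977]
force: [0.1, -0.1, -0.9]
grip_width: 0.0322
long 0.41083454985071344 lat -0.5360140470475055 [ 0.60817783 -0.29366378  0.22967657] [-0.02479525 -0.01198384 -0.12757881] 19.9
```

View pics/e8.png

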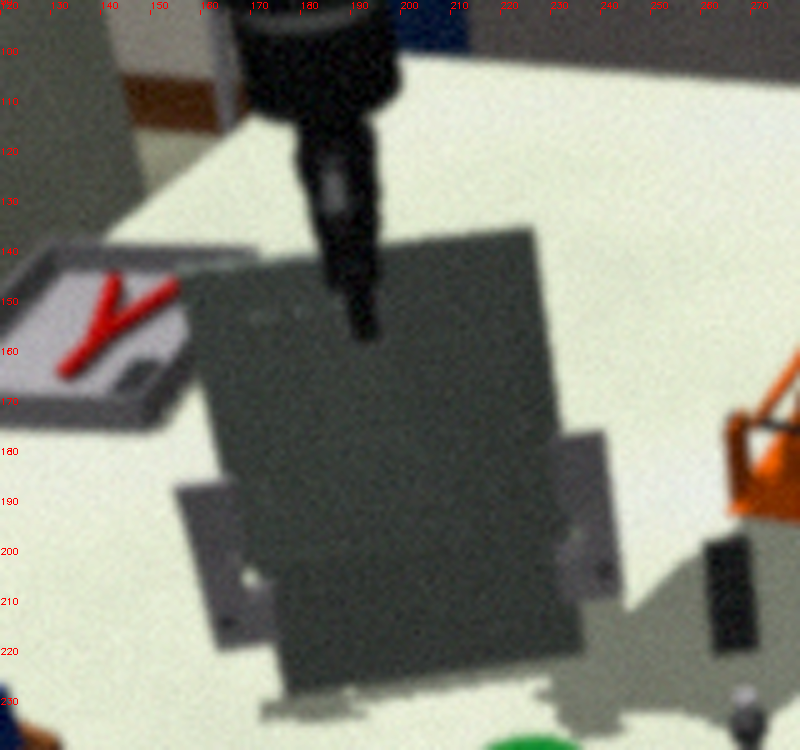

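View pics/e8t.png

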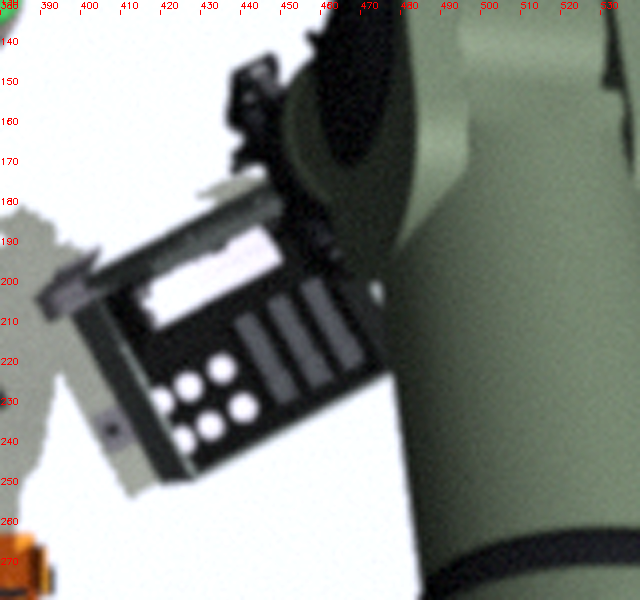

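The lid is nearly upright between the fingers and the gripper is centred. Closing.

```bash
python3 -m pendant '[[0,0.5,0,0],[0,0.5,0,0],[0,0,0,0],[0,0,0,0],[0,0,0,0],[0,0,0,0]]' -1 70
python3 - <<'E'
from h import *
o,R=pose();p=o['position'];print("long",p[0]*.8929+p[1]*.4502,"lat",-p[0]*.4502+p[1]*.8929,p,o['force'],o['moment'],o['grip_width'],o['clock'])
E
```

```text
clock: 20.65
position: [0.6091, -0.2931, 0.2297]
tool_rot: [0.691, 1.571, -0.411]
force: [1.6, -1.6, 0.8]
grip_width: 0.0091
long 0.41197059331117525 lat -0.5358995106940626 [ 0.60914069 -0.29305003  0.22974034] [ 1.59140467 -1.59518282  0.78235262] [-0.24171695 -0.37449306 -0.00985957] 0.00909378587401179 20.65
```

```bash
python3 -m pendant '[[-3,0,0,0],[-5,0,0,0],[-7,0,0,0],[0,0,0,0]]'; python3 - <<'E'
from h import *
f=grab_frame("scene");crop(f["img"],120,90,280,240,5,"pics/g1.png")
E
```

```text
clock: 21.15
position: [0.6093, -0.293, 0.2454]
tool_rot: [0.724, 1.57, -0.378]
force: [0.4, -0.1, -5.2]
grip_width: 0.0093
```

View pics/g1.png

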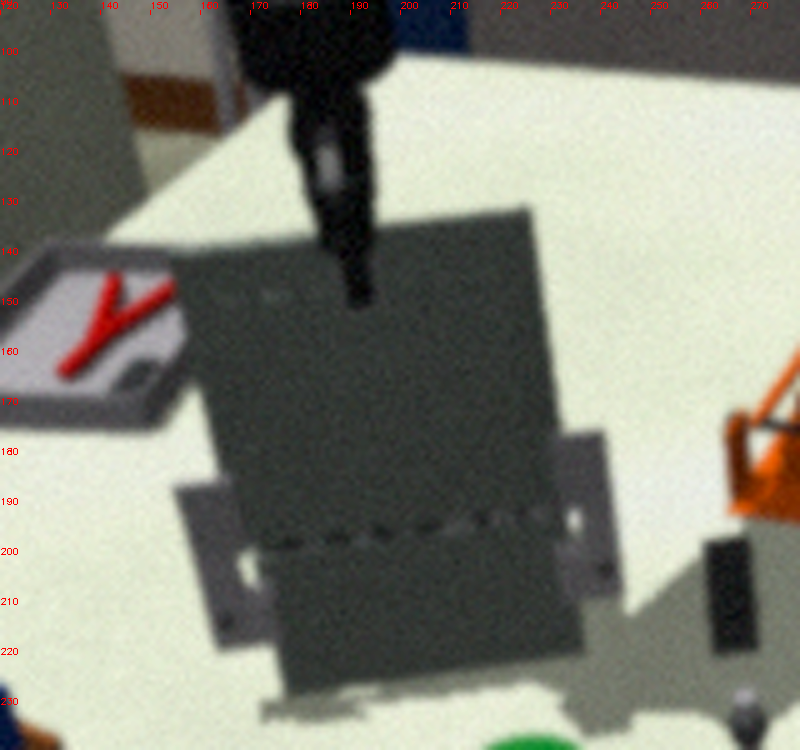

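The lid's weight is on the gripper (5.2 N) and the lid is upright. Lifting it clear of the stops.

```bash
python3 -m pendant '[[-12,0,0,0],[-16,0,0,0],[-18,0,0,0],[-18,0,0,0],[-16,0,0,0],[-8,0,0,0],[0,0,0,0]]'
python3 to.py .5679 .1190 .163 .272
```

```text
clock: 22.08
position: [0.6092, -0.2929, 0.3331]
tool_rot: [0.684, 1.57, -0.418]
force: [0.4, -0.0, -5.6]
grip_width: 0.0095
clock 22.07 pos [ 0.6092 -0.2929  0.3331] yaw 0.4686 shift [ 170.   149.2 -386.2] turn about tool x 11.3 q7 0.6 F [ 0.4 -0.  -5.6] w 9.5
```

```bash
python3 -m pendant '[[0,2,-10,2],[0,4,-20,3],[0,8,-28,3],[0,11,-32,3.3],[0,15,-32,0],[0,15,-32,0],[0,15,-32,0],[0,15,-32,0],[0,15,-32,0],[0,15,-32,0],[0,10,-25,0],[0,5,-15,0]]'
python3 to.py .5679 .1190 .163 .272
```

```text
clock: 23.58
position: [0.6374, 0.0526, 0.332]
tool_rot: [-2.072, 1.57, 2.913]
force: [-0.3, -0.1, -5.1]
grip_width: 0.0093
clock 23.57 pos [0.6374 0.0526 0.332 ] yaw 0.2728 shift [169.1 -48.8 -82.6] turn about tool x 0.0 q7 -0.14 F [-0.3 -0.1 -5.1] w 9.3
```

```bash
python3 -m pendant '[[0,-8,-10,0],[0,-12,-20,0],[0,-12,-22,0],[0,-10,-18,0],[0,-6,-9,0],[0,-1,-4,0],[0,0,0,0],[0,0,0,0]]'
python3 to.py .5679 .1190 .163 .272
python3 - <<'E'
from h import *
f=grab_frame("scene");crop(f["img"],280,90,420,260,4,"pics/k1.png");cv2.imwrite("pics/k1f.png",f["img"][:,:,::-1])
f=grab_frame("top");crop(f["img"],215,130,355,270,4,"pics/k1t.png")
E
```

```text
clock: 24.58
position: [0.5685, 0.1175, 0.3325]
tool_rot: [-1.563, 1.571, -2.863]
force: [0.4, -0.4, -4.6]
grip_width: 0.0096
clock 24.57 pos [0.5685 0.1175 0.3325] yaw 0.2707 shift [169.5  -0.2  -1.6] turn about tool x -0.1 q7 -0.27 F [ 0.4 -0.4 -4.6] w 9.6
```

View pics/k1.png

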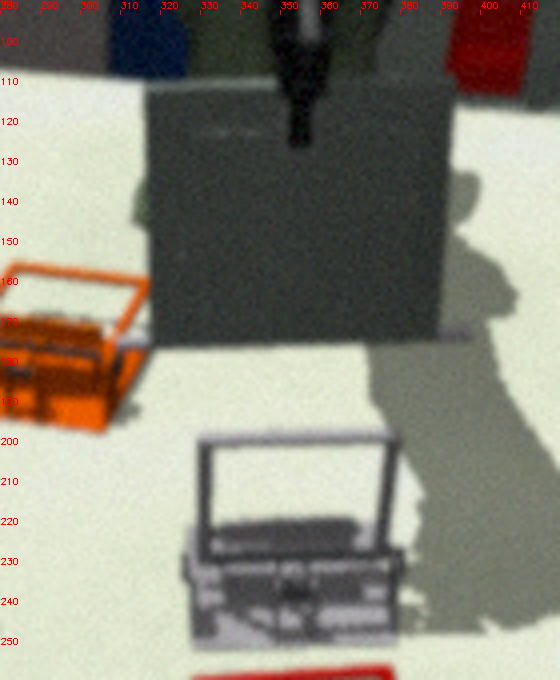

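View pics/k1t.png

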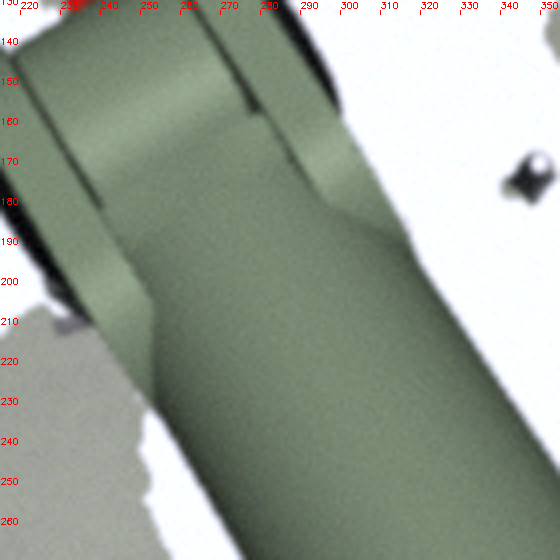

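Lid bottom spans u=317–389 (mid 353) in scene, against a frame-bar mid of 354, so it's well centred. Descending.

```bash
python3 -m pendant '[[10,0,-1,0],[18,0,-0.6,0],[24,0,0,0],[24,0,0,0],[22,0,0,0],[18,0,0,0],[14,0,0,0],[10,0,0,0],[8,0,0,0],[5,0,0,0],[2,0,0,0],[0,0,0,0]]'
python3 to.py .5679 .1190 .1637 .272
python3 - <<'E'
from h import *
f=grab_frame("scene");crop(f["img"],290,100,420,260,4,"pics/k2.png")
E
```

```text
clock: 26.18
position: [0.5678, 0.1196, 0.1778]
tool_rot: [1.6, 1.571, 0.301]
force: [-0.1, -0.5, -4.7]
grip_width: 0.0089
clock 26.18 pos [0.5678 0.1196 0.1778] yaw 0.2714 shift [14.1 -0.   0.6] turn about tool x -0.0 q7 -0.37 F [-0.1 -0.5 -4.7] w 8.9
```

View pics/k2.png

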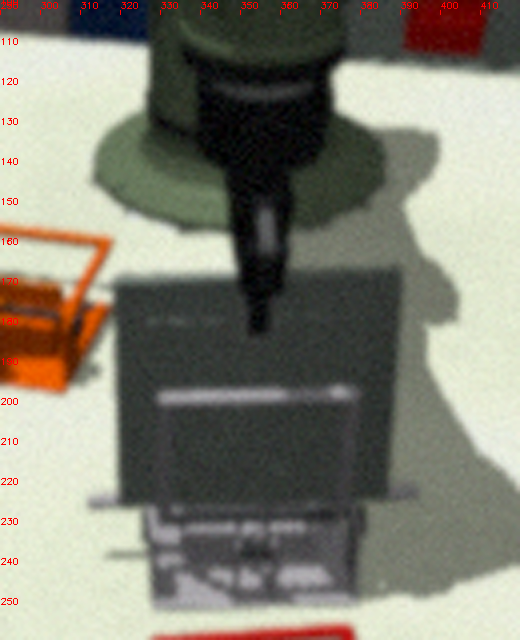

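```bash
python3 -m pendant '[[4,0,0,0],[3,0,0,0],[3,0,0,0],[2,0,0,0],[0,0,0,0]]';  python3 -m pendant '[[1,0,0,0],[1,0,0,0],[0,0,0,0]]'
```

```text
clock: 26.85
position: [0.5676, 0.1195, 0.1655]
tool_rot: [-1.765, 1.571, -3.064]
force: [-0.1, 1.3, -4.3]
grip_width: 0.0089
clock: 27.22
position: [0.568, 0.1196, 0.1643]
tool_rot: [1.346, 1.57, 0.047]
force: [-0.6, -1.6, 4.6]
grip_width: 0.0091
```

The lid is on the seat. Opening slightly (30 mm) so the lid stays between the fingers, while raising the tips above the frame bar.

```bash
python3 -m pendant '[[-1,2,0,0],[0,3,0,0],[-2,2,0,0],[-4,1,0,0],[-5,0,0,0],[0,0,0,0]]' -0.3 20;  python3 - <<'E'
from h import *
f=grab_frame("scene");crop(f["img"],290,100,420,260,4,"pics/k3.png")
o,R=pose();p=o['position'];print(p,"long",p[0]*.9632+p[1]*.2687,o['force'],o['grip_width'])
E
```

```text
clock: 27.98
position: [0.5756, 0.1217, 0.1762]
tool_rot: [1.465, 1.57, 0.166]
force: [0.3, -0.2, -0.3]
grip_width: 0.0299
[0.57543819 0.12166231 0.17592779] long 0.5869527217420532 [-0.41809734  0.37203063  0.50840033] 0.029642642102436934
```

View pics/k3.png

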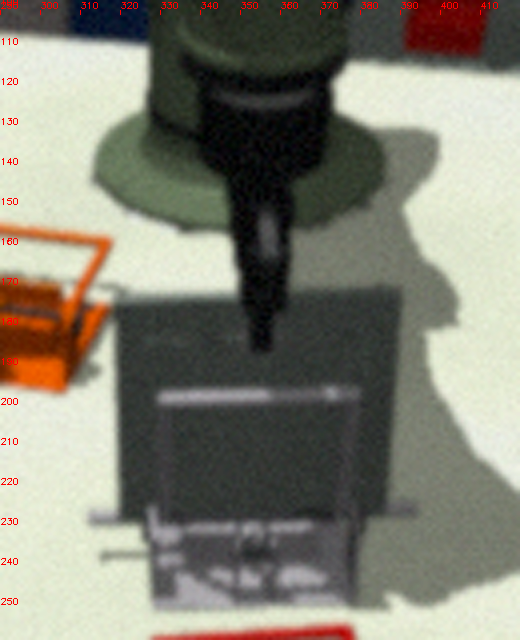

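```bash
python3 -m pendant '[[0,3,0,0],[0,4,0,0],[0,4,0,0],[0,4,0,0],[0,4,0,0],[0,4,0,0],[0,4,0,0],[0,0,0,0]]';  python3 - <<'E'
from h import *
f=grab_frame("scene");crop(f["img"],290,100,420,260,4,"pics/k4.png")
o,R=pose();p=o['position'];print(p,"long",p[0]*.9632+p[1]*.2687,o['force'],o['grip_width'])
E
```

```text
clock: 29.02
position: [0.6016, 0.129, 0.1757]
tool_rot: [2.511, 1.571, 1.212]
force: [-0.0, -0.5, 0.3]
grip_width: 0.0298
[0.60145564 0.12897212 0.17565395] long 0.6139768830735226 [0.64635562 0.02057571 0.46616898] 0.030046851153190442
```

View pics/k4.png

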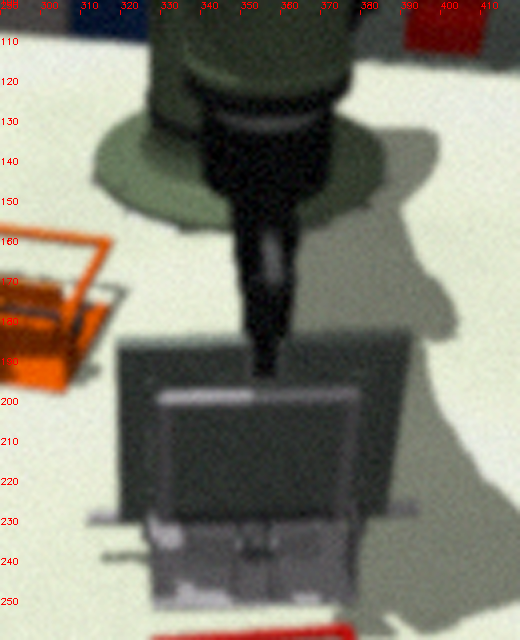

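The lid is leaning back under control, with its foot still at v≈230. Continuing.

```bash
python3 -m pendant '[[0,3,0,0],[0,3,0,0],[0,3,0,0],[0,3,0,0],[0,3,0,0],[0,0,0,0]]';  python3 - <<'E'
from h import *
f=grab_frame("scene");crop(f["img"],290,100,420,260,4,"pics/k5.png")
o,R=pose();p=o['position'];print(p,"long",p[0]*.9632+p[1]*.2687,o['force'],o['grip_width'])
E
```

```text
clock: 29.82
position: [0.616, 0.133, 0.1756]
tool_rot: [-3.107, 1.571, 1.876]
force: [0.2, -0.2, -0.5]
grip_width: 0.0299
[0.61586456 0.1329975  0.1756359 ] long 0.6289371758570884 [ 0.00996291 -0.83946419  0.14551885] 0.030028341657857713
```

View pics/k5.png

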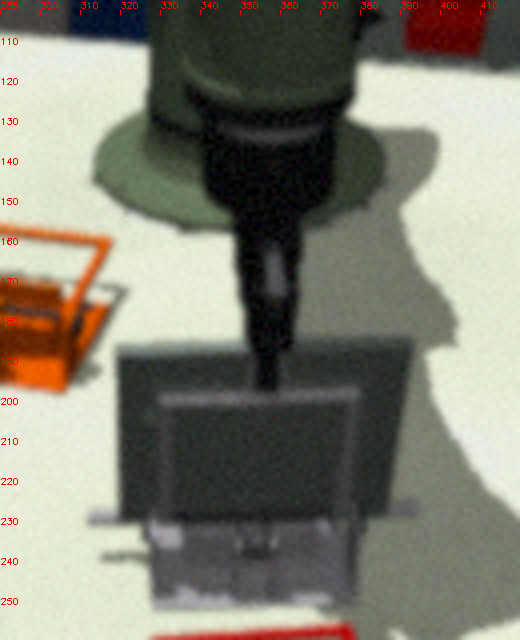

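```bash
python3 -m pendant '[[0,2,0,0],[0,2,0,0],[0,0,0,0]]';  python3 -m pendant '[[0,2,0,0],[0,2,0,0],[0,0,0,0]]'; python3 - <<'E'
from h import *
f=grab_frame("scene");crop(f["img"],290,100,420,260,4,"pics/k6.png")
o,R=pose();p=o['position'];print(p,"long",p[0]*.9632+p[1]*.2687,o['force'],o['grip_width'])
E
```

```text
clock: 30.25
position: [0.6198, 0.134, 0.1756]
tool_rot: [-2.309, 1.571, 2.675]
force: [0.0, -1.6, 0.8]
grip_width: 0.0299
clock: 30.62
position: [0.6217, 0.1346, 0.1754]
tool_rot: [-1.455, 1.566, -2.754]
force: [-13.9, -3.8, 6.3]
grip_width: 0.0294
[0.62172249 0.13457061 0.17534642] long 0.6350022279452198 [-13.90605008  -4.10883999   7.96223885] 0.029930168207288183
```

View pics/k6.png

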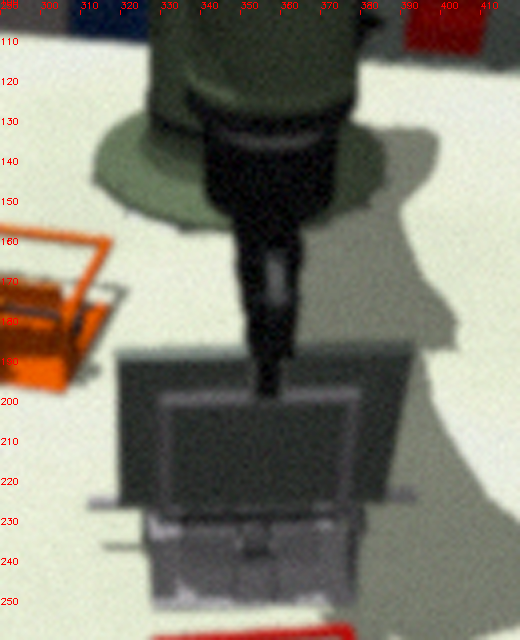

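Contact with the frame: 14 N. The lid's foot seems to have slid forward a little (pins v 230→226). Backing off, then raising.

```bash
python3 -m pendant '[[0,-3,0,0],[0,-3,0,0],[0,-2,0,0],[0,0,0,0]]'; python3 - <<'E'
from h import *
f=grab_frame("scene");crop(f["img"],290,100,420,260,4,"pics/k7.png");cv2.imwrite("pics/k7f.png",f["img"][:,:,::-1])
o,R=pose();p=o['position'];print(p,"long",p[0]*.9632+p[1]*.2687,o['force'],o['grip_width'])
E
```

```text
clock: 31.18
position: [0.6159, 0.1329, 0.1758]
tool_rot: [1.514, 1.571, 0.215]
force: [-0.5, -0.2, 0.3]
grip_width: 0.0299
[0.61596919 0.13294562 0.1757787 ] long 0.6290240121403575 [-0.39717585 -1.03128303  0.02067272] 0.029954824234847965
```

View pics/k7.png

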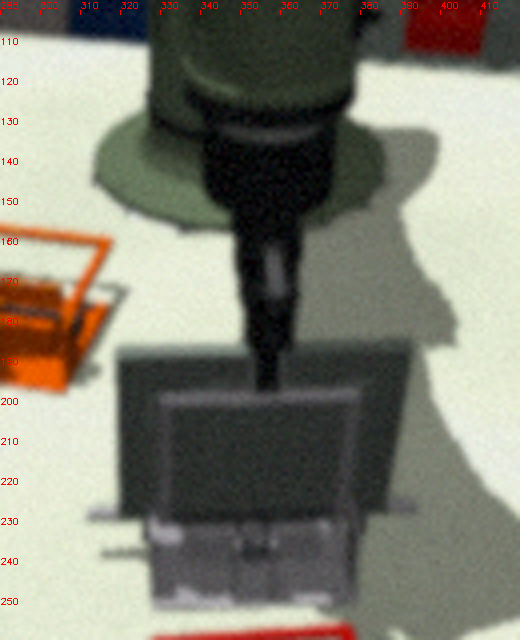

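The foot returned to v≈229 and contact force is zero, so the lid rests on the frame. Raising clear and checking.

```bash
python3 -m pendant '[[-6,0,0,0],[-10,0,0,0],[-20,0,0,0],[-30,0,0,0],[-40,0,0,0],[0,-50,30,0],[0,-50,45,0],[0,-50,45,0],[0,-20,50,0],[0,0,0,0]]'; python3 - <<'E'
from h import *
f=grab_frame("scene");crop(f["img"],290,140,420,260,5,"pics/m1.png");cv2.imwrite("pics/m1f.png",f["img"][:,:,::-1])
f=grab_frame("top");crop(f["img"],215,130,355,270,4,"pics/m1t.png");cv2.imwrite("pics/m1tf.png",f["img"][:,:,::-1])
o,R=pose();p=o['position'];print(p,o['force'],o['clock'])
E
```

```text
clock: 32.48
position: [0.5023, -0.0725, 0.283]
tool_rot: [0.224, 1.569, -1.081]
force: [-0.0, 0.3, -0.0]
grip_width: 0.0302
[ 0.50302054 -0.06840556  0.28282444] [0.35870579 0.57631435 0.73107217] 32.575
```

View pics/m1.png

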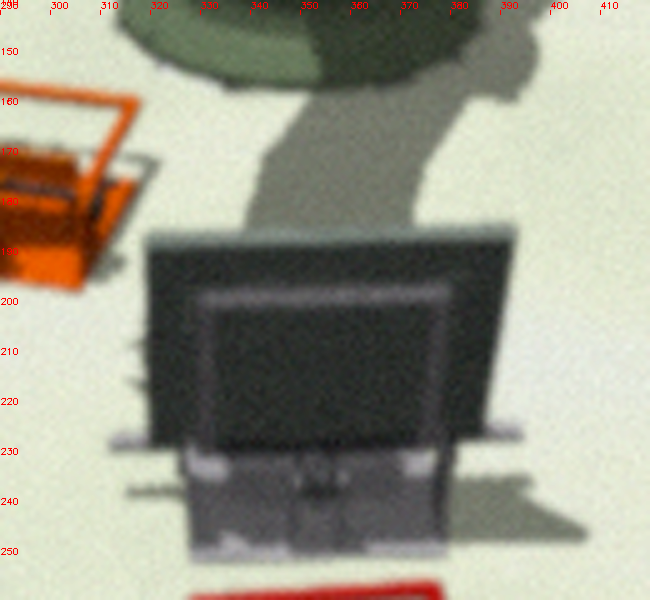

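View pics/m1t.png

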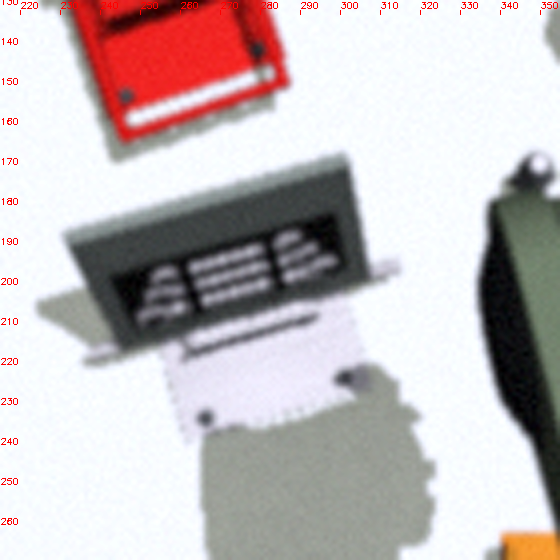

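The lid stands on the seat, spanners facing front, leaning on the frame. Checking centring and squareness numerically: lip from (232,188) to (300,168) and pin ends at about (236,220) and (303,196) in top.

```bash
python3 - <<'E'
from h import *
c,sn=np.cos(.272),np.sin(.272)
def LL(cam,uv,z):
    q=cast(cam,uv,z);return np.array([(q[0]*c+q[1]*sn)*1000,(-q[0]*sn+q[1]*c)*1000])
t=cv2.imread("pics/m1tf.png");s=cv2.imread("pics/m1f.png")
for nm,im,cam,a,b,z in [("lip back top",t,"top",(233,188),(298,168.5),.197),("lip scene",s,"scene",(320,186),(391,185),.197),("lid bottom sc",s,"scene",(322,229.5),(385,227.5),.03)]:
    A,B,r,n=edge(im,a,b,2.5);P,Q=LL(cam,A,z),LL(cam,B,z);d=Q-P
    print(nm,P.round(1),Q.round(1),"yaw err",np.degrees(np.arctan2(d[0],-d[1])).round(2),round(r,2))
L=[]
for nm,im,cam,a,b in [("left",t,"top",(233,190),(241,213)),("right",t,"top",(301,170),(306,192)),("sc r(-y)",s,"scene",(319.5,188),(321,226)),("sc l(+y)",s,"scene",(392,187),(387,225))]:
    A,B,r,n=edge(im,a,b,3);print(nm,LL(cam,A,.19).round(1),LL(cam,B,.045).round(1),A.round(1),B.round(1),round(r,2))
print("pins top",LL("top",(236,220),.034),LL("top",(303.5,196),.034)); print("pins sc",LL("scene",(310,228.5),.034),LL("scene",(392.5,226),.034))
E
```

```text
lip back top [636.2  45.8] [ 635.  -119.3] yaw err -0.42 0.17
lip scene [ 635.  -123.4] [639.7  46.6] yaw err 178.43 0.05
lid bottom sc [ 586.2 -120. ] [586.6  49.1] yaw err 179.89 0.16
left [629.1  52.5] [587.8  54.6] [231.1 190.6] [242.2 212.6] 0.15
right [ 630.  -127.4] [ 592.8 -128.5] [301.7 169.8] [306. 192.] 0.17
sc r(-y) [ 621.6 -126.8] [ 583.7 -129.2] [318.5 188. ] [318.5 226.1] 0.14
sc l(+y) [628.1  53.5] [588.   51.4] [392.9 187.1] [386.3 224.9] 0.17
pins top [574.27180542  77.57044742] [ 585.45039149 -119.17433049]
pins sc [ 578.73312405 -152.17012967] [579.34312234  69.94054178]
```

Lid centre is at −37 mm against stand centre −38 mm, and it is square within about 1°. Comparing the bystanders with the first pictures, then handing in.

```bash
python3 - <<'E'
import cv2,numpy as np
a=cv2.imread("pics/scene0.png").astype(int);b=cv2.imread("pics/m1f.png").astype(int)
for n,(x0,y0,x1,y1) in dict(t_bolt=(262,226,282,254),block=(258,195,275,222),jar=(210,235,246,284),tin=(436,215,468,290),spanner=(464,222,484,272),hammer=(436,170,494,230)).items():
    print(n,np.abs(a-b)[y0:y1,x0:x1].max(2).mean().round(1))
cv2.imwrite("pics/fin.png",b)
E
```

```text
t_bolt 5.9
block 5.5
jar 5.4
tin 5.3
spanner 6.0
hammer 6.3[ WARN:0@0.133] global loadsave.cpp:1063 imwrite_ Unsupported depth image for selected encoder is fallbacked to CV_8U.
```

View pics/m1f.png

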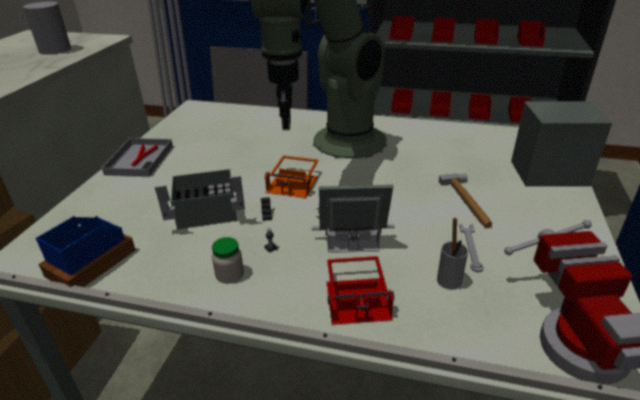

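The bystanders show only noise-level differences. The lid stands at (355,215) in scene, the box at (200,198) is open, and the gripper is clear of everything.

```bash
python3 -c "
from workcell import job_done; print(job_done())"
```

```text
the job is handed in; nothing more can be done
None
```

The job is done and handed in after about 32.6 s of the 67 s allowed. `job_done()` gives no verdict, so the result rests on my own checks.

**What I did:**
- I gripped the grey stand's bar and swung the frame open to its stop.
- I pushed the lid's lip up with one finger and swung the other finger behind it, so the lid could not fall back or over.
- I gripped the lid upright, lifted it straight off the brackets and set it on the stand's seat. I then guided it back until it rested on the frame.

**Last checks:**
- **Position:** the lid's centre is about 1 mm from the stand's centre line, where my estimates of that line spread by 2–3 mm.
- **Squareness:** two of the three edges I fitted agree within 0.5°. The third, the lip in the scene view, read 1.6° off, probably because of its assumed height.
- **Lean and facing:** the lid leans on the frame with its spanners facing front.
- **Bystanders:** the T-bolt, step block, jar, tin, loose spanner and hammer show only picture noise against the first scene image.
- **Forces:** the highest readings I saw were about 22 N at the wrist, far below the 120 N limit. I read forces only at the end of each call.

**One slip:** while leaning the lid back I went slightly too far and pressed it on the frame with about 14 N. The lid's foot shifted a few millimetres and came back within about 1 pixel of where it had been once I backed off.

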